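Clamp the juice tub's lid evenly with four wing nuts

ROBOT

A 7-joint arm with a two-finger parallel gripper is mounted at the origin on the work surface. World frame = base frame: x ahead of the robot, y to its left, z up, the work surface at z = 0. Lengths are in mm, angles in rad, forces in N, time in s.
With the tool pointing down it reaches from about 400 to 900 mm from the base axis. Payload 5.5 kg.
Tool frame: the origin (TCP) lies midway between the tips of the shut fingers; the grasp point (between the pads) lies 19 mm behind it (arm.grip_depth is the distance from the TCP to the grasp point, in mm); z points along the fingers, y is the line along which they close (so a half turn about z gives the same grasp; the last joint's range is limited). The gripper opens to 85 mm and grips with 20 to 120 N. Pads are 22 mm wide; open, the fingers measure 114 mm over their backs; the gripper's body (76 mm by 85 mm) begins 54 mm behind the grasp point. The pads swing forward as they close: fully open they stand 13 mm farther back than shut.
Start: joints at [-0.995, 0.501, -0.427, 1.55, 0.221, 1.138, -0.21], TCP at [199.982, 618.472, 195.41] pointing down, gripper open.
Joint ranges: [-2.88, 2.88], [-0.31, 2.03], [-1.54, 1.56], [0.2, 2.42], [-1.41, 4.55], [0.19, 2.02], [-2.57, 2.57]. Speed limits (rad/s): [2.57, 2.57, 3.14, 3.14, 3.14, 3.14, 3.14].

INTERFACE

Orientations are given as [roll, pitch, yaw] about the fixed x, y, z axes, in that order (R = Rz(yaw) Ry(pitch) Rx(roll)).
In Python, from bench import sensors, optics, order, arm gives the robot as it stands.
- The arm moves only by the tool arm_command, never from a script. Its argument "targets" is a list that holds one entry, the list of rows, each a list of 7 numbers: the closure, from 0 (fully open) to 1 (shut), then the shift along the world's x, y, z in cm, then the turn, a rotation vector about the world's x, y, z in degrees. In form: [[[claw, dx, dy, dz, ax, ay, az], ...]]. A call has exactly 5 rows; each row shifts and turns the commanded pose from where the row before left it; what a row does not reach is not made up. A row lasts 1/12 s, in which the tool goes at most 41.7 mm and 7.16 degrees, less where a joint would pass 70% of its speed; a pose out of reach is approached as far as the arm can. A call is refused whole if a number of a shift passes 4.17 or a number of a turn 7.16, either way. A call with a gripper value outside its range is refused whole. The fingers move at their own pace and stop on an object; "grip_force" is the grip in N (left out, the last holds). Time passes only in rows, so rows that do not move let the fingers close, or fill a call up. It gives the time, the measured TCP pose, the force, the opening and the grip force at its end, in the units of the state.
- sensors.get_state(): the state, without advancing time (a new reading comes with each control period).
- optics.read_camera(name): name is "scene" or "top" or "wrist"; returns the picture (480x640x3 uint8, red, green, blue); there is no depth.
- optics.camera_model(name): a dict with "fx", "fy", "cx", "cy" (pixels), "extrinsics" (4x4, takes a point from camera to world coordinates). Camera axes: x right, y down, z forward; pixel columns grow to the right and rows downward; lengths in mm; the calibration is good to about 2 mm. A picture is of the moment at which its call begins: read the wrist's pose just before it. camera_model takes no time and is no camera call; for the wrist camera it gives the pose at the moment of the call.
- order.sign_off(): hands the job in; it is judged then, once.
The state is a dict: "time": time; "qpos": joint angles; "joint_velocities": joint speeds; "joint_efforts": joint torques, N m; "eef_pos": TCP position; "tcp_rot": TCP orientation; "wrist_force": force on the tool from outside, world axes, zero at the start; "wrist_torque": the same for the moment, N m; "opening": opening from 0.0 (shut) to 1.0 (fully open); "grasp_force": force on a finger pad.
Only numpy, scipy, OpenCV 4.12 (cv2) and the standard library are available. Lean on these libraries where they do the work, as an engineer would, in place of code of your own. Each camera call takes 0.05 s, during which the arm holds its last target. There are 200 camera calls.

TASK

Clamp down the lid of the juice tub with its four wing nuts, turning their wings clockwise in two rounds, in crisscross order both times (after the first nut, the one diagonally opposite it, then the other two). In the first round take up each wing's free play and bring its nut's yellow pointer only about to the halfway line; once all four are there, turn each nut fully home, its pointer at the red stop. Leave the bowl, tray and tongs where they are.

Things in the scene. Friction and masses are not known exactly. Their poses are not given: they have to be found in the camera images.
- lid (a point): Centre of the top face, 120 mm above the table, of the lid of a square stainless juice tub (fixed). Lid: bare aluminium, 245 x 245 mm, small blue square at its centre. z up, x and y along its edges, x roughly away from the robot. Wing nuts stand at (+-70, +-70) mm in x, y of this frame; 1 and 3 are diagonally opposite, as are 2 and 4.
- wing1_grip (a point): Wing 1, near-left corner, diagonal to wing 3: level black bar 70 x 14 mm, 30 mm tall (23 to 53 mm above the lid), on a 14 mm radius hub. Point: on the upright turning axis, 40 mm above the lid; x along the bar, z up. Tightens clockwise from above, keeps its height. Turns freely (0.03 N m) for up to 0.5 rad, unknown, then catches nut 1 below and drives it.
- nut1 (a joint): Clockwise turn (rad) of brass nut 1 under wing 1: 0 slack, 0.5 halfway (black line on its white disc), 1.0 home, a hard stop (yellow pointer at the red lug). Starts at 0 to 0.15. Pointer reaches 45 mm from the axis, all below 9 mm above the lid. Friction 0.22 to 0.30 N m: felt only while turning, as it stays where left; the stop pushes back far harder, also at rest.
- wing2_grip (a point): Wing 2, far-left corner, diagonal to wing 4: level black bar 70 x 14 mm, 30 mm tall (23 to 53 mm above the lid), on a 14 mm radius hub. Point: on the upright turning axis, 40 mm above the lid; x along the bar, z up. Tightens clockwise from above, keeps its height. Turns freely (0.03 N m) for up to 0.5 rad, unknown, then catches nut 2 below and drives it.
- nut2 (a joint): Clockwise turn (rad) of brass nut 2 under wing 2: 0 slack, 0.5 halfway (black line on its white disc), 1.0 home, a hard stop (yellow pointer at the red lug). Starts at 0 to 0.15. Pointer reaches 45 mm from the axis, all below 9 mm above the lid. Friction 0.22 to 0.30 N m: felt only while turning, as it stays where left; the stop pushes back far harder, also at rest.
- wing3_grip (a point): Wing 3, far-right corner, diagonal to wing 1: level black bar 70 x 14 mm, 30 mm tall (23 to 53 mm above the lid), on a 14 mm radius hub. Point: on the upright turning axis, 40 mm above the lid; x along the bar, z up. Tightens clockwise from above, keeps its height. Turns freely (0.03 N m) for up to 0.5 rad, unknown, then catches nut 3 below and drives it.
- nut3 (a joint): Clockwise turn (rad) of brass nut 3 under wing 3: 0 slack, 0.5 halfway (black line on its white disc), 1.0 home, a hard stop (yellow pointer at the red lug). Starts at 0 to 0.15. Pointer reaches 45 mm from the axis, all below 9 mm above the lid. Friction 0.22 to 0.30 N m: felt only while turning, as it stays where left; the stop pushes back far harder, also at rest.
- wing4_grip (a point): Wing 4, near-right corner, diagonal to wing 2: level black bar 70 x 14 mm, 30 mm tall (23 to 53 mm above the lid), on a 14 mm radius hub. Point: on the upright turning axis, 40 mm above the lid; x along the bar, z up. Tightens clockwise from above, keeps its height. Turns freely (0.03 N m) for up to 0.5 rad, unknown, then catches nut 4 below and drives it.
- nut4 (a joint): Clockwise turn (rad) of brass nut 4 under wing 4: 0 slack, 0.5 halfway (black line on its white disc), 1.0 home, a hard stop (yellow pointer at the red lug). Starts at 0 to 0.15. Pointer reaches 45 mm from the axis, all below 9 mm above the lid. Friction 0.22 to 0.30 N m: felt only while turning, as it stays where left; the stop pushes back far harder, also at rest.
- bowl: White china bowl, 140 mm across, 60 mm high, standing to the left; origin at the centre of its underside. Bystander.
- tray: White tray 150 x 190 mm, 30 mm high, of yellow, orange and green jam portion packs, to the right; origin at the centre of its underside. Bystander.
- tongs: Flat steel serving tongs, about 210 mm long and 45 mm wide, 6 mm thick, lying beyond the tub; origin at the middle of the underside. Bystander.

How it is judged:
By the outcome, as a careful person would: the job done as asked, in the order asked, and still so for the second after the job is handed in, with the robot touching nothing.
It also fails if it takes over 72 s, if anything falls off the work surface, if the arm or the gripper's body presses on something with over 40 N, if the wrist force passes 120 N, or if a joint passes its speed limit or range.

## Working session

There is one attempt and no reset: what is moved stays moved. The work goes in short steps, Python scripts to look and compute and a tool call to move; the robot and the scene stay as the last step left them, time stands still between calls to the robot, and variables do not carry over. Pictures are saved under pics/ and viewed, at most 10 in all, crops included, and the job is handed in when it is done.

Besides the shell and the picture viewer there is one more tool, called after "Call:" as a command line: name --argument value ..., lists and objects as JSON in quotes. arm_command: Moves the arm, as the interface text tells. Its arguments: {"type":"object","properties":{"targets":{"type":"array","items":{"type":"array","items":{"type":"array","items":{"type":"number"}}}},"grip_force":{"type":"number"}},"required":["targets"]}

```bash
mkdir -p pics; ls; python3 - <<'E'
from bench import sensors, optics
import cv2,numpy as np
s=sensors.get_state();print(s)
np.set_printoptions(precision=4,suppress=True)
for n in("scene","top"):
    im=optics.read_camera(n);np.save(f"pics/{n}0.npy",im);cv2.imwrite(f"pics/{n}0.png",im[...,::-1]);print(n,optics.camera_model(n))
E
```

```text
pics
{'time': 0.0, 'qpos': array([-0.99478306,  0.50186766, -0.42676604,  1.55146597,  0.22080936,
        1.13828525, -0.21025638]), 'joint_velocities': array([ 4.24000256e-04,  1.34360992e-03,  8.94746464e-05, -7.43238729e-04,
       -1.01887356e-03,  1.61535631e-03,  1.26425636e-03]), 'joint_efforts': array([ 1.35622086e-04, -5.69519806e+01, -5.81577167e+00, -2.80951381e+01,
        1.07319784e-02,  1.19774113e-02, -1.64823632e-05]), 'eef_pos': array([199.84807858, 617.70556305, 194.33812126]), 'tcp_rot': array([-3.13962387e+00, -5.26357182e-05,  2.82886284e+00]), 'wrist_force': array([-0.05157253,  0.75592353,  0.92678933]), 'wrist_torque': array([ 0.02444275, -0.02033399, -0.02426439]), 'grasp_force': 0.0, 'opening': 0.9986424162745848}
scene {'fx': 567.5319840437688, 'fy': 567.5319840437688, 'cx': 322.27464686569243, 'cy': 238.6878073315058, 'extrinsics': array([[  -0.679 ,    0.4636,   -0.5692, 1518.6748],
       [   0.7341,    0.4308,   -0.5249,  828.8897],
       [   0.0018,   -0.7743,   -0.6329, 1105.985 ],
       [   0.    ,    0.    ,    0.    ,    1.    ]])}
top {'fx': 488.8699362078836, 'fy': 488.8699362078836, 'cx': 318.2044982342223, 'cy': 242.16267328766227, 'extrinsics': array([[   0.0174,   -0.981 ,    0.193 ,  360.2475],
       [  -0.9998,   -0.0165,    0.0062,  -38.1523],
       [  -0.0029,   -0.1931,   -0.9812, 1534.1452],
       [   0.    ,    0.    ,    0.    ,    1.    ]])}
```

View pics/top0.png

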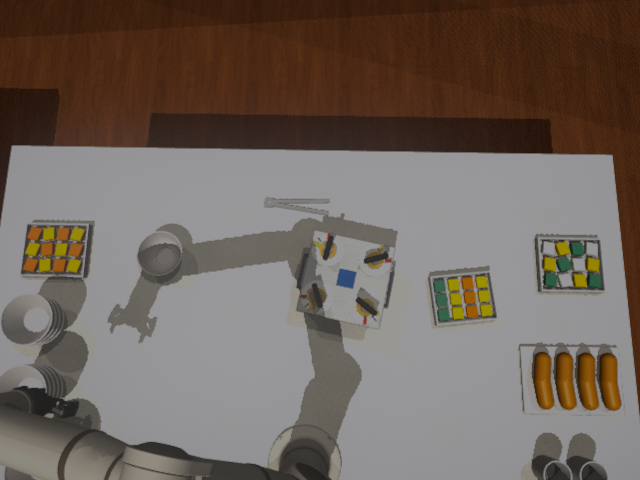

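View pics/scene0.png

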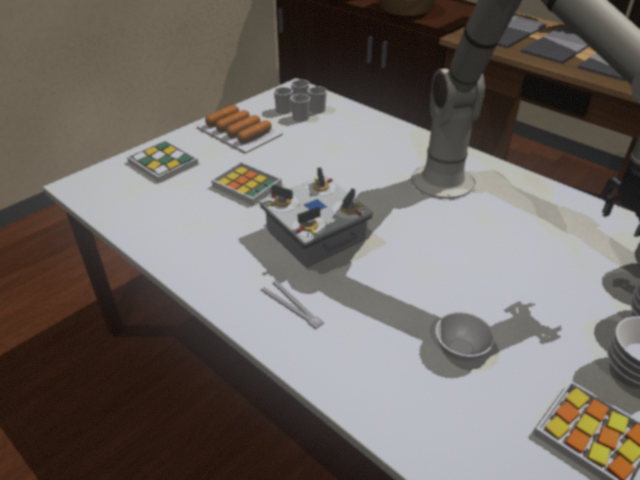

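The top view shows the tub lid with its blue square at about (346,278). The wings are at 1 (317,296), 2 (328,247), 3 (376,258) and 4 (367,306). The scene view agrees. Next I measure these.

```bash
cat >h.py <<'E'
import numpy as np,cv2
from bench import sensors,optics
np.set_printoptions(precision=3,suppress=True)
def ray(m,uv,z):
    uv=np.atleast_2d(np.asarray(uv,float)); E=np.asarray(m["extrinsics"])
    d=np.c_[(uv[:,0]-m["cx"])/m["fx"],(uv[:,1]-m["cy"])/m["fy"],np.ones(len(uv))]@E[:3,:3].T
    return E[:3,3]+d*((z-E[2,3])/d[:,2])[:,None]
def proj(m,P):
    E=np.asarray(m["extrinsics"]);c=(np.atleast_2d(P)-E[:3,3])@E[:3,:3]
    return np.c_[c[:,0]/c[:,2]*m["fx"]+m["cx"],c[:,1]/c[:,2]*m["fy"]+m["cy"]]
def blobs(mask,amin):
    n,l,s,c=cv2.connectedComponentsWithStats(mask.astype(np.uint8),connectivity=8)
    return [(np.argwhere(l==i)[:,::-1],s[i,4]) for i in range(1,n) if s[i,4]>=amin]
def axis(p):
    c=p.mean(0);u,s,v=np.linalg.svd(p-c,full_matrices=False);return c,np.degrees(np.arctan2(v[0,1],v[0,0]))%180,s[:2]/np.sqrt(len(p))*np.sqrt(12)
E
python3 - <<'E'
from h import *
for n,box in(("top",(285,225,405,335)),("scene",(255,160,375,250))):
    im=np.load(f"pics/{n}0.npy").astype(int);m=optics.camera_model(n);x0,y0,x1,y1=box
    sub=im[y0:y1,x0:x1];r,g,b=[sub[...,i] for i in range(3)]
    for p,a in blobs((b>r+60)&(b>g+30),20):
        c=p.mean(0)+[x0,y0];print(n,"blue",c,a,ray(m,c,120)[0])
        w=ray(m,cv2.boxPoints(cv2.minAreaRect((p+[x0,y0]).astype(np.float32))),120)[:,:2];e=np.diff(w,axis=0);print(np.hypot(*e.T),np.degrees(np.arctan2(e[:,1],e[:,0])))
    for p,a in blobs(sub.max(2)<45,30):
        w=ray(m,p+[x0,y0],173);print(n,"dark",p.mean(0)+[x0,y0],a,axis(w[:,:2]))
im=np.load("pics/top0.npy")[225:335,285:405]
cv2.imwrite("pics/c.png",cv2.resize(im[...,::-1],None,fx=5,fy=5,interpolation=cv2.INTER_CUBIC))
E
```

```text
top blue [345.701 277.932] 251 [ 533.86  -110.913  120.   ]
[46.045 46.057 45.98 ] [ -11.892 -101.68   167.761]
scene blue [314.743 204.3  ] 70 [ 528.796 -114.632  120.   ]
[30.408 47.804 30.406] [-136.039  132.915   42.71 ]
```

View pics/c.png

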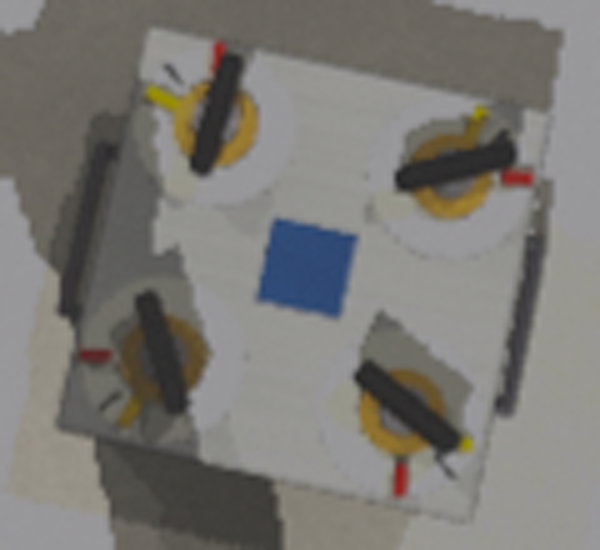

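The crop shows each nut's yellow pointer, black halfway line and red lug, and the dark bars clearly. I'll get the bar axes, pointer, line and lug angles and the wrist camera offset.

```bash
cat >>h.py <<'E'
def lidframe(c,yaw):
    t=np.radians(yaw);R=np.array([[np.cos(t),-np.sin(t)],[np.sin(t),np.cos(t)]])
    return [np.array(c)[:2]+R@np.array(q) for q in((-70,70),(70,70),(70,-70),(-70,-70))]
def ang(v): return np.degrees(np.arctan2(v[...,1],v[...,0]))
def measure(im,m,N,dark=60):
    im=im.astype(int);r,g,b=[im[...,i] for i in range(3)]
    for k,n in enumerate(N):
        out=[k+1]
        for nm,mask,z,rm in(("bar",im.max(2)<dark,173,45),("yel",(r>1.6*g-60)&(g>1.8*b)&(g>.72*r)&(r>90),126,50),("red",(r>2*g)&(r>2*b)&(r>70),126,60)):
            p=np.argwhere(mask)[:,::-1]
            w=ray(m,p,z)[:,:2]-n if len(p) else np.zeros((0,2));d=np.hypot(*w.T);lo=0 if nm=="bar" else 28
            w=w[(d<rm)&(d>lo)]
            if len(w)<8: out.append((nm,None));continue
            if nm=="bar":
                c,a,s=axis(w);out.append((nm,c.round(1),round(a,1),s.round(0)))
            else: out.append((nm,round(float(ang(w.mean(0))),1),round(float(np.hypot(*w.mean(0))),1),len(w)))
        print(*out)
E
python3 - <<'E'
from h import *
m=optics.camera_model("top");im=np.load("pics/top0.npy")
N=lidframe((533,-112),-11.9);print(*N)
measure(im,m,N)
w=optics.camera_model("wrist");s=sensors.get_state();E=w["extrinsics"]
from scipy.spatial.transform import Rotation as R
T=R.from_euler("xyz",s["tcp_rot"]).as_matrix()
print(w["fx"],"cam in tool",T.T@(E[:3,3]-s["eef_pos"]),T.T@E[:3,:3])
E
```

```text
[478.939 -29.07 ] [615.93  -57.939] [ 587.061 -194.93 ] [ 450.07  -166.061]
1 ('bar', array([-1.6,  0.6]), np.float64(16.9), array([63., 14.])) ('yel', 149.0, 36.9, 11) ('red', None)
2 ('bar', array([-2.3,  1.4]), np.float64(164.3), array([67., 12.])) ('yel', None) ('red', None)
3 ('bar', array([-0.4,  1.5]), np.float64(106.6), array([67., 15.])) ('yel', -22.9, 33.8, 9) ('red', -90.1, 37.2, 13)
4 ('bar', array([0.3, 1.4]), np.float64(51.2), array([64., 14.])) ('yel', None) ('red', 178.2, 37.7, 12)
396.4045825429706 cam in tool [  81.076   -1.601 -176.41 ] [[ 0.001 -0.948 -0.317]
 [ 1.     0.002 -0.   ]
 [ 0.001 -0.317  0.948]]
```

Call:
arm_command --targets '[[[0,1.6,-3.6,1.2,0,0,0],[0,1.6,-3.6,1.2,0,0,0],[0,1.6,-3.6,1.2,0,0,0],[0,1.6,-3.6,1.2,0,0,0],[0,1.6,-3.6,1.2,0,0,0]]]'

```text
time: 0.52
eef_pos: [280.2, 436.4, 255.3]
tcp_rot: [-3.141, -0.0, 2.829]
wrist_force: [0.8, -0.5, 1.1]
opening: 1.001
grasp_force: 0.0
```

Call:
arm_command --targets '[[[0,1.7,-3.7,0.3,0,0,0],[0,1.7,-3.7,0.3,0,0,0],[0,1.7,-3.7,0.3,0,0,0],[0,1.7,-3.7,0.3,0,0,0],[0,1.7,-3.7,0.3,0,0,0]]]'

```text
time: 0.93
eef_pos: [365.2, 251.4, 270.5]
tcp_rot: [3.142, -0.0, 2.829]
wrist_force: [0.5, -0.8, -0.4]
opening: 0.998
grasp_force: 0.0
```

Call:
arm_command --targets '[[[0,1.7,-3.7,0.3,0,0,0],[0,1.7,-3.7,0.3,0,0,0],[0,1.7,-3.7,0.3,0,0,0],[0,1.7,-3.7,0.3,0,0,0],[0,1.7,-3.7,0.3,0,0,0]]]'

```text
time: 1.35
eef_pos: [450.1, 66.4, 285.5]
tcp_rot: [-3.142, -0.0, 2.829]
wrist_force: [0.4, 0.2, -0.1]
opening: 1.0
grasp_force: 0.0
```

Call:
arm_command --targets '[[[0,1.7,-3.7,0,0,0,0],[0,1.7,-3.7,0,0,0,0],[0,1.7,-3.7,0,0,0,0],[0,1.7,-3.7,0,0,0,0],[0,0,0,0,0,0,0]]]'

```text
time: 1.77
eef_pos: [519.3, -89.1, 285.0]
tcp_rot: [-3.137, 0.002, 2.818]
wrist_force: [0.9, -0.9, 0.5]
opening: 1.001
grasp_force: 0.0
```

```bash
python3 - <<'E'
from h import *
s=sensors.get_state();print(s["qpos"],s["eef_pos"],s["joint_velocities"])
m=optics.camera_model("wrist");im=optics.read_camera("wrist");np.save("pics/w1.npy",im)
cv2.imwrite("pics/w1.png",im[...,::-1]);np.save("pics/w1m.npy",m)
E
```

```text
[ 0.003  0.167  0.128  1.764 -0.018  1.211  1.383] [519.291 -89.116 284.98 ] [-0.047 -0.04  -0.087  0.062 -0.032  0.029 -0.11 ]
```

View pics/w1.png

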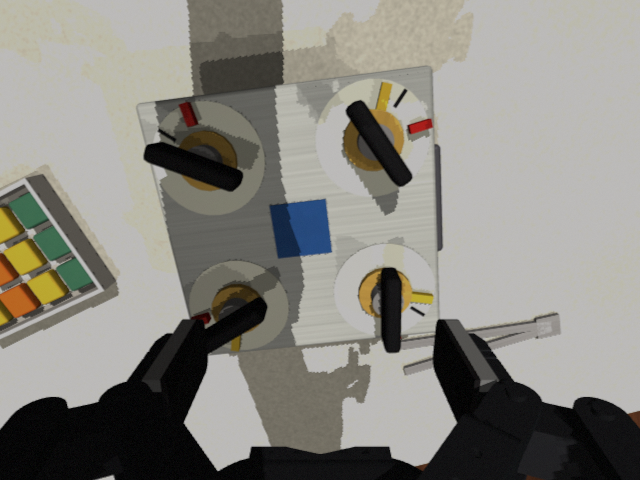

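The wrist view (image up is towards the robot) shows the blue square at (301,229). Wing 1 is at about (378,143), 2 at (390,308), 3 at (235,325) and 4 at (193,167). Pointers, halfway lines and red lugs are visible for all four.

```bash
cat >>h.py <<'E'
def pang(im,m,n,rin=30,rout=47):
    """angles (world deg) of yellow, red, black sectors round nut axis, on the plane z=125"""
    u0=proj(m,[*n,125])[0];R=70
    vv,uu=np.mgrid[0:480,0:640];p=np.c_[uu.ravel(),vv.ravel()];w=ray(m,p,125)[:,:2]-n;d=np.hypot(*w.T)
    hsv=cv2.cvtColor(im,cv2.COLOR_RGB2HSV).reshape(-1,3).astype(int);H,S,V=hsv.T
    o={}
    for nm,mk,a,b in(("yel",(H>=20)&(H<=34)&(S>150)&(V>60),rin,rout),("red",((H<8)|(H>172))&(S>150)&(V>50),30,58)):
        k=mk&(d>a)&(d<b);o[nm]=(ang(w[k].mean(0)).round(1),np.hypot(*w[k].mean(0)).round(1),int(k.sum())) if k.sum()>5 else None
    return o
E
python3 - <<'E'
from h import *
m=np.load("pics/w1m.npy",allow_pickle=True).item();im=np.load("pics/w1.npy");I=im.astype(int)
p=max(blobs((I[...,2]>I[...,0]+40)&(I[...,2]>I[...,1]+20),200),key=lambda t:t[1])[0]
w=ray(m,p,120)[:,:2];rc=cv2.minAreaRect(w.astype(np.float32));print("blue",w.mean(0),rc)
e=np.diff(cv2.boxPoints(rc),axis=0);print(ang(e))
c=w.mean(0);yaw=min(ang(e),key=lambda a:abs(a+11.9));N=lidframe(c,yaw);print(yaw,*N)
for k,n in enumerate(N):
    for q,a in blobs(im.max(2)<40,300):
        ww=ray(m,q,173)[:,:2]-n
        ww=ww[np.hypot(*ww.T)<40]
        if len(ww)>300: print(k+1,"bar",len(ww),axis(ww))
    print(k+1,pang(im,m,n))
    u=proj(m,[*n,125])[0];print(u)
E
```

```text
blue [ 531.456 -113.41 ] ((532.0179443359375, -113.71039581298828), (48.91764831542969, 49.866859436035156), 78.53441619873047)
[-11.466  78.534 168.534]
-11.465574 [476.767 -30.893] [613.974 -58.722] [ 586.144 -195.928] [ 448.938 -168.099]
1 bar 1881 (array([-1.196, -2.268]), np.float64(18.173647277505776), array([65.969, 13.61 ]))
1 {'yel': (np.float64(150.4), np.float64(36.8), 181), 'red': (np.float64(87.1), np.float64(38.8), 208)}
[373.638 139.054]
2 bar 1455 (array([-7.35 , -1.316]), np.float64(166.29232115114505), array([68.733, 15.527]))
2 {'yel': (np.float64(63.7), np.float64(37.0), 144), 'red': None}
[385.5   292.674]
3 bar 2787 (array([-7.851, -4.97 ]), np.float64(104.82300785046824), array([78.833, 33.13 ]))
3 {'yel': (np.float64(-25.7), np.float64(38.6), 101), 'red': (np.float64(-88.1), np.float64(34.8), 28)}
[237.953 308.689]
4 bar 2468 (array([-0.7  ,  5.416]), np.float64(53.67327468049557), array([65.434, 19.918]))
4 {'yel': None, 'red': (np.float64(-179.6), np.float64(38.8), 205)}
[206.648 160.03 ]
```

```bash
python3 - <<'E'
from h import *
m=np.load("pics/w1m.npy",allow_pickle=True).item();t=optics.camera_model("top")
N=lidframe((531.5,-113),-11.5);NT=lidframe((533,-111.3),-11.9)
im=np.load("pics/w1.npy");tp=np.load("pics/top0.npy")
print("yel/red wrist")
for k in range(4): print(k+1,pang(im,m,N[k]),"top",pang(tp,t,NT[k]))
def a(mm,n,uv): d=ray(mm,uv,122)[0,:2]-n;return ang(d).round(1),np.hypot(*d).round(1)
print("line w",a(m,N[0],(400,98)),a(m,N[1],(417,311)),a(m,N[3],(166,134)))
f=lambda u,v:(285+u/5-.4,225+v/5-.4)
print("line t",a(t,NT[0],f(110,402)),a(t,NT[1],f(172,73)),a(t,NT[3],f(447,465)))
print("yel t",a(t,NT[0],f(130,412)),a(t,NT[1],f(160,97)),a(t,NT[2],f(480,117)),a(t,NT[3],f(464,444)))
print("red t",a(t,NT[0],f(95,355)),a(t,NT[1],f(219,55)),a(t,NT[2],f(517,178)),a(t,NT[3],f(400,478)))
E
```

```text
yel/red wrist
1 {'yel': (np.float64(151.1), np.float64(36.7), 180), 'red': (np.float64(87.2), np.float64(38.6), 203)} top {'yel': (np.float64(149.9), np.float64(36.6), 9), 'red': None}
2 {'yel': (np.float64(63.5), np.float64(36.9), 139), 'red': None} top {'yel': (np.float64(64.2), np.float64(37.1), 15), 'red': (np.float64(-1.9), np.float64(43.0), 6)}
3 {'yel': (np.float64(-26.2), np.float64(38.8), 101), 'red': (np.float64(-88.1), np.float64(35.2), 28)} top {'yel': (np.float64(-24.1), np.float64(37.8), 10), 'red': (np.float64(-89.8), np.float64(39.7), 9)}
4 {'yel': None, 'red': (np.float64(-178.9), np.float64(38.8), 205)} top {'yel': None, 'red': (np.float64(179.2), np.float64(37.0), 11)}
line w (np.float64(129.7), np.float64(37.3)) (np.float64(38.0), np.float64(37.5)) (np.float64(-140.6), np.float64(39.0))
line t (np.float64(130.9), np.float64(38.7)) (np.float64(39.8), np.float64(40.4)) (np.float64(-137.0), np.float64(39.6))
yel t (np.float64(150.2), np.float64(35.6)) (np.float64(63.2), np.float64(36.6)) (np.float64(-26.7), np.float64(41.0)) (np.float64(-114.6), np.float64(40.5))
red t (np.float64(87.9), np.float64(38.6)) (np.float64(-2.3), np.float64(42.4)) (np.float64(-89.0), np.float64(39.8)) (np.float64(-179.8), np.float64(36.7))
```

Call:
arm_command --targets '[[[0,-0.8,1.04,0,0,0,7.1],[0,-0.8,1.04,0,0,0,7.1],[0,-0.8,1.04,0,0,0,7.1],[0,-0.8,1.04,0,0,0,7.1],[0,-0.8,1.04,0,0,0,7.0]]]'

```text
time: 2.23
eef_pos: [476.8, -25.7, 285.0]
tcp_rot: [3.141, -0.001, -2.829]
wrist_force: [0.5, 0.3, 0.0]
opening: 1.001
grasp_force: 0.0
```

Call:
arm_command --targets '[[[0,0,0,-2.5,0,0,0],[0,0,0,-2.5,0,0,0],[0,0,0,-2.5,0,0,0],[0,0,0,0,0,0,0],[0,0,0,0,0,0,0]]]'

```text
time: 2.65
eef_pos: [476.4, -26.6, 209.6]
tcp_rot: [3.14, -0.003, -2.835]
wrist_force: [0.1, -0.1, 0.4]
opening: 1.001
grasp_force: 0.0
```

```bash
cat >>h.py <<'E'
def look(k,tag,show=False,N=lidframe((532,-112),-11.7)):
    s=sensors.get_state();m=optics.camera_model("wrist");im=optics.read_camera("wrist");n=N[k-1]
    np.save(f"pics/{tag}.npy",im);np.save(f"pics/{tag}m.npy",m)
    print("t",s["time"],"pos",s["eef_pos"],"yaw",np.degrees(s["tcp_rot"][2]).round(2),"F",s["wrist_force"],"T",s["wrist_torque"],"q7",s["qpos"][6].round(2),"op",round(s["opening"],3),"nut",n)
    for q,a in blobs(im.max(2)<40,300):
        ww=ray(m,q,173)[:,:2]-n
        if np.hypot(*ww.mean(0))<25: c,a,sz=axis(ww);print("bar off",c,"ang",a.round(1),sz)
    print(pang(im,m,n))
    if show: cv2.imwrite(f"pics/{tag}.png",im[...,::-1])
E
python3 -c "
from h import *
look(1,'w2',True)"
```

```text
t 2.65 pos [476.413 -26.569 209.578] yaw -162.44 F [ 0.132 -0.112  0.365] T [-0.006 -0.051 -0.02 ] q7 1.88 op 1.001 nut [477.65  -29.259]
bar off [-5.469 -4.307] ang 18.0 [69.721 12.997]
{'yel': (np.float64(153.7), np.float64(36.6), 249), 'red': (np.float64(88.0), np.float64(37.8), 290)}
```

View pics/w2.png

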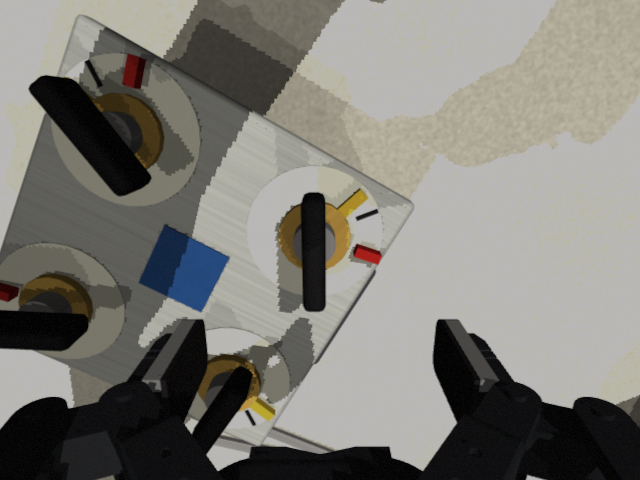

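The view shows wing 1's bar at x≈314, with the finger midline at about 320, so there is a small lateral offset. I'll check whether the arm has settled.

Call:
arm_command --targets '[[[0,0,0,-1.5,0,0,0],[0,0,0,0,0,0,0],[0,0,0,0,0,0,0],[0,0,0,0,0,0,0],[0,0,0,0,0,0,0]]]'

```text
time: 3.12
eef_pos: [478.8, -27.5, 196.7]
tcp_rot: [-3.141, 0.002, -2.836]
wrist_force: [-0.5, -0.2, -0.4]
opening: 0.998
grasp_force: 0.0
```

```bash
python3 -c "
from h import *
look(1,'w3')
m=np.load('pics/w3m.npy',allow_pickle=True).item();im=np.load('pics/w3.npy')
s=sensors.get_state();print(s['eef_pos'])
for q,a in blobs(im.max(2)<40,300): print(a,q.min(0),q.max(0),q.mean(0))
print(m['cx'],proj(m,[[*s['eef_pos'][:2],z] for z in (173,145)]))
"
```

```text
t 3.1167 pos [478.792 -27.478 196.658] yaw -162.52 F [-0.516 -0.154 -0.397] T [-0.015  0.025 -0.026] q7 1.88 op 0.998 nut [477.65  -29.259]
bar off [-6.074 -4.417] ang 17.9 [69.594 13.117]
{'yel': (np.float64(153.9), np.float64(36.8), 279), 'red': (np.float64(88.5), np.float64(37.8), 332)}
[478.685 -27.488 196.457]
7473 [13 68] [144 196] [ 83.172 129.337]
2999 [297 193] [328 317] [315.804 253.732]
3651 [  0 296] [ 80 358] [ 36.992 330.944]
45714 [  0 320] [639 479] [314.574 431.295]
319.8691620387178 [[322.767 269.7  ]
 [322.525 252.235]]
```

```bash
cat >>h.py <<'E'
def bar(tag,a,tcp):
    """bar centre relative to TCP along/lateral when bar is aligned with tool x (yaw a deg)"""
    m=np.load(f"pics/{tag}m.npy",allow_pickle=True).item();im=np.load(f"pics/{tag}.npy")
    t=np.radians(a);ex=np.array([np.cos(t),np.sin(t)]);ey=np.array([-np.sin(t),np.cos(t)])
    bs=[q for q,_ in blobs(im.max(2)<40,300) if q[:,1].max()<400]
    q=min(bs,key=lambda q:np.hypot(*(ray(m,q.mean(0),173)[0,:2]-tcp[:2])))
    lo,hi=q[:,1].min(),q[:,1].max();c=q[:,0].mean()
    far=ray(m,(c,hi+.5),173)[0,:2]-tcp[:2];near=ray(m,(c,lo-.5),143)[0,:2]-tcp[:2]
    al=(far@ex+near@ex)/2;la=(ray(m,(c,(lo+hi)/2),165)[0,:2]-tcp[:2])@ey
    print("along",al.round(1),"len",(near@ex-far@ex).round(1),"lat",la.round(1),"centre",(tcp[:2]+al*ex+la*ey).round(1))
E
python3 -c "
from h import *
bar('w3',197.5,sensors.get_state()['eef_pos'])"
```

```text
along 3.6 len 65.8 lat 3.9 centre [476.4 -32.3]
```

Call:
arm_command --targets '[[[0,-0.2,-0.35,-1.5,0,0,0],[0,0,0,-1.5,0,0,0],[0,0,0,-1.5,0,0,0],[0,0,0,-1.05,0,0,0],[0.5,0,0,0,0,0,0]]]' --grip_force 60

```text
time: 3.58
eef_pos: [474.5, -31.0, 138.3]
tcp_rot: [3.141, -0.003, -2.837]
wrist_force: [-0.6, 0.4, -0.3]
opening: 0.887
grasp_force: 0.0
```

Call:
arm_command --targets '[[[1,0,0,0,0,0,0],[1,0,0,0,0,0,0],[1,0,0,0,0,0,0],[1,0,0,0,0,0,0],[1,0,0,0,0,0,0]]]'

```text
time: 4.0
eef_pos: [476.5, -31.0, 140.5]
tcp_rot: [-3.141, 0.001, -2.836]
wrist_force: [0.2, 0.2, 0.4]
opening: 0.144
grasp_force: 0.0
```

```bash
python3 -c "
from h import *
look(1,'w4',True)
bar('w4',197.5,sensors.get_state()['eef_pos'])"
```

```text
t 4.0 pos [476.471 -31.01  140.533] yaw -162.52 F [0.169 0.228 0.375] T [-0.038  0.016  0.001] q7 1.89 op 0.144 nut [477.65  -29.259]
{'yel': (np.float64(153.7), np.float64(36.9), 446), 'red': (np.float64(88.6), np.float64(37.9), 547)}
along 64.5 len 53.6 lat 106.3 centre [ 446.8 -151.8]
```

View pics/w4.png

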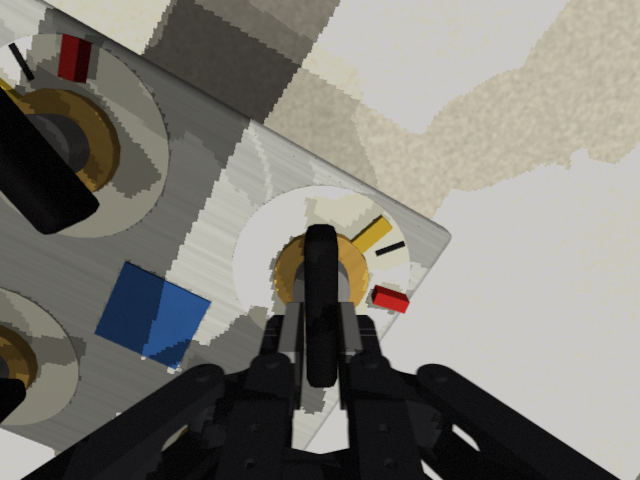

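Wing 1 now sits between the fingers. The pointer (373,234), line (390,248) and lug (390,300) are all visible, so I can track it while turning.

Call:
arm_command --targets '[[[1,0,0,0,0,0,0],[1,0,0,0,0,0,0],[1,0,0,0,0,0,0],[1,0,0,0,0,0,-6],[1,0,0,0,0,0,-6]]]'

```text
time: 4.47
eef_pos: [476.0, -31.1, 139.9]
tcp_rot: [3.142, -0.0, -3.051]
wrist_force: [-1.2, -0.5, -0.2]
opening: 0.001
grasp_force: 0.0
```

```bash
cat >>h.py <<'E'
def st():
    s=sensors.get_state();print("t",round(s["time"],2),"pos",s["eef_pos"],"yaw",np.degrees(s["tcp_rot"][2]).round(2),"F",s["wrist_force"],"Tz",s["wrist_torque"][2].round(3),"op",round(s["opening"],3),"gf",s["grasp_force"])
E
python3 -c "
from h import *
st()
m=np.load('pics/w4m.npy',allow_pickle=True).item()
n=lidframe((532,-112),-11.7)[0]
for nn in (n,[476.5,-31.]):
  d=ray(m,[(390,248),(373,234)],122)[:,:2]-nn;print(ang(d))"
```

```text
t 4.47 pos [475.97  -31.081 139.901] yaw -174.79 F [-1.203 -0.465 -0.194] Tz 0.053 op 0.001 gf 0.0
[133.113 151.645]
[130.039 148.136]
```

Call:
arm_command --targets '[[[1,0,0,0,0,0,-6],[1,0,0,0,0,0,0],[1,0,0,0,0,0,0],[1,0,0,0,0,0,0],[1,0,0,0,0,0,0]]]'

```text
time: 4.88
eef_pos: [475.9, -31.0, 139.9]
tcp_rot: [3.142, -0.0, 3.135]
wrist_force: [1.3, 0.1, -0.3]
opening: -0.001
grasp_force: 0.0
```

```bash
python3 -c "
from h import *
look(1,'w5')"
```

```text
t 4.8833 pos [475.949 -31.002 139.88 ] yaw 179.6 F [ 1.282  0.052 -0.292] T [-0.011 -0.008  0.012] q7 1.59 op -0.001 nut [477.65  -29.259]
{'yel': (np.float64(153.5), np.float64(37.1), 464), 'red': (np.float64(88.7), np.float64(37.9), 591)}
```

```bash
python3 -c "
from h import *
cv2.imwrite('pics/w5.png',np.load('pics/w5.npy')[...,::-1])"
```

```text
(no output)
```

View pics/w5.png

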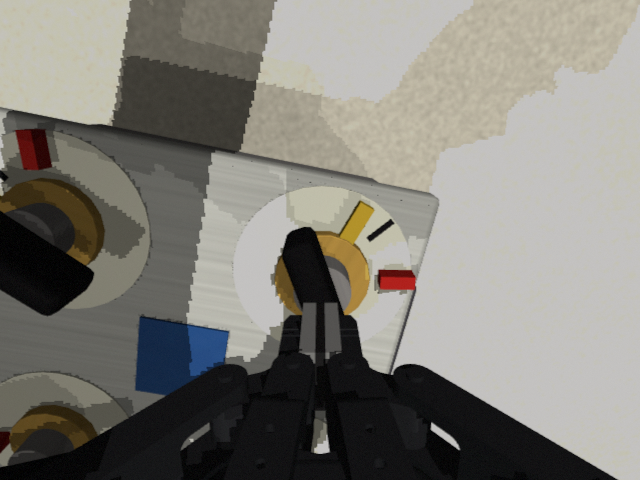

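The fingers shut with nothing between them and there was no contact force. By the image geometry, the fingertips (row 302) sit well above the reported TCP, roughly at the bar's top. I'll check the arm module and the finger depth before going lower.

```bash
python3 - <<'E'
from h import *
from bench import arm
print({k:getattr(arm,k) for k in dir(arm) if not k.startswith("__")})
s=sensors.get_state();print(s["eef_pos"])
m=optics.camera_model("wrist");E=m["extrinsics"];print(m["cx"],m["cy"],E[:3,3])
# tips height now: mask dark in scene/top diff
for n in("scene","top"):
    im=optics.read_camera(n);cm=optics.camera_model(n);np.save(f"pics/{n}5.npy",im)
    print(n,[proj(cm,[*s["eef_pos"][:2],z]).round(0)[0] for z in (140,175,230)])
im=np.load("pics/scene5.npy")
cv2.imwrite("pics/s5.png",cv2.resize(im[120:240,250:400],None,fx=5,fy=5,interpolation=cv2.INTER_CUBIC)[...,::-1])
E
```

```text
{'PlanningError': <class 'bench.PlanningError'>, 'grip_depth': 18.700000000000003}
[475.977 -31.031 139.901]
319.8691620387178 243.28471886793835 [394.408 -32.003 316.345]
scene [array([348., 202.]), array([348., 192.]), array([349., 176.])]
top [array([318., 297.]), array([318., 296.]), array([318., 294.])]
```

View pics/s5.png

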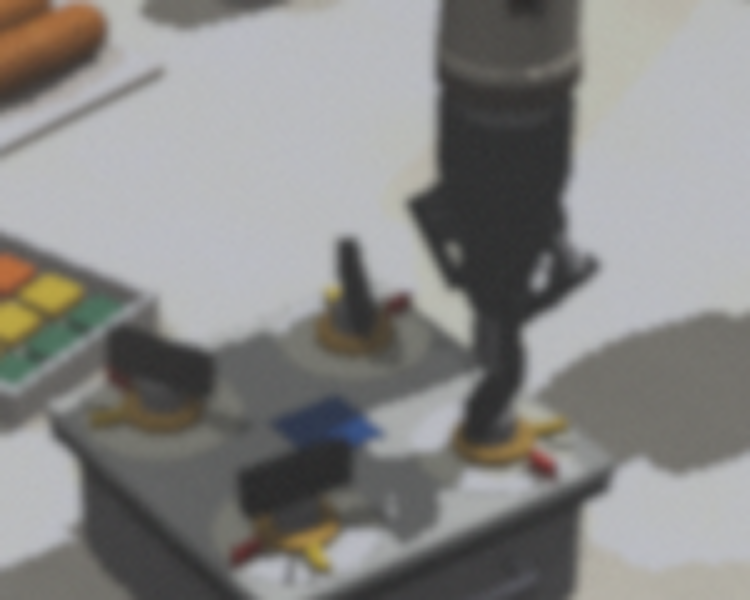

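The scene crop confirms it. The fingertips end at crop (497,360), which is scene row 192 or z≈175, just above bar 1. The reported TCP therefore lies about 35 mm beyond the real tips, so I'll reopen, turn back and go about 33 mm lower.

Call:
arm_command --targets '[[[0.4,0,0,0,0,0,6],[0.4,0,0,0,0,0,6],[0.4,0,0,0,0,0,6],[0.4,0,0,0,0,0,0],[0.4,0,0,0,0,0,0]]]'

```text
time: 5.45
eef_pos: [476.0, -31.1, 139.9]
tcp_rot: [3.141, 0.0, -2.839]
wrist_force: [-0.0, 0.5, -0.2]
opening: 0.601
grasp_force: 0.0
```

Call:
arm_command --targets '[[[0.4,0,0,-1.1,0,0,0],[0.4,0,0,-1.1,0,0,0],[0.4,0,0,-1.1,0,0,0],[0.4,0,0,0,0,0,0],[1,0,0,0,0,0,0]]]'

```text
time: 5.87
eef_pos: [475.5, -31.0, 106.6]
tcp_rot: [3.141, -0.001, -2.838]
wrist_force: [-0.3, -0.1, 0.5]
opening: 0.475
grasp_force: 0.0
```

Call:
arm_command --targets '[[[1,0,0,0,0,0,0],[1,0,0,0,0,0,0],[1,0,0,0,0,0,0],[1,0,0,0,0,0,0],[1,0,0,0,0,0,0]]]'

```text
time: 6.28
eef_pos: [477.9, -30.0, 109.4]
tcp_rot: [-3.141, 0.004, -2.837]
wrist_force: [-2.7, 2.1, 12.1]
opening: 0.156
grasp_force: 72.9
```

```bash
python3 -c "
from h import *
look(1,'w6');st()"
```

```text
t 6.2833 pos [477.901 -30.038 109.417] yaw -162.53 F [-2.73   2.061 12.12 ] T [0.647 0.64  0.06 ] q7 1.89 op 0.156 nut [477.65  -29.259]
bar off [19.566  3.503] ang 107.5 [157.439  72.753]
{'yel': (np.float64(153.6), np.float64(36.9), 620), 'red': (np.float64(88.6), np.float64(38.0), 779)}
t 6.33 pos [477.876 -30.043 109.391] yaw -162.53 F [-3.486  2.56  13.035] Tz -0.032 op 0.152 gf 72.90873270481825
```

It's gripped, but the tips press lightly on the hub (Fz 12 N). I'll reopen a little, raise 7 mm and regrip.

Call:
arm_command --targets '[[[0.6,0,0,0,0,0,0],[0.6,0,0,0.7,0,0,0],[1,0,0,0,0,0,0],[1,0,0,0,0,0,0],[1,0,0,0,0,0,0]]]'

```text
time: 6.75
eef_pos: [476.7, -30.6, 115.1]
tcp_rot: [3.142, 0.002, -2.837]
wrist_force: [-2.4, 1.5, 9.6]
opening: 0.149
grasp_force: 59.0
```

Call:
arm_command --targets '[[[1,0,0,0,0,0,0],[1,0,0,0,0,0,0],[1,0,0,0,0,0,0],[1,0,0,0,0,0,0],[1,0,0,0,0,0,0]]]'

```text
time: 7.17
eef_pos: [476.7, -30.6, 115.1]
tcp_rot: [3.142, 0.001, -2.836]
wrist_force: [-2.2, 1.8, 9.7]
opening: 0.146
grasp_force: 59.0
```

```bash
python3 -c "
from h import *
st()"
```

```text
t 7.17 pos [476.705 -30.576 115.099] yaw -162.52 F [-2.224  1.819  9.695] Tz 0.027 op 0.146 gf 59.031917452812195
```

Call:
arm_command --targets '[[[1,0,0,0,0,0,-4],[1,0,0,0,0,0,-4],[1,0,0,0,0,0,-4],[1,0,0,0,0,0,-2],[1,0,0,0,0,0,-2]]]'

```text
time: 7.58
eef_pos: [476.6, -30.2, 115.1]
tcp_rot: [3.141, 0.001, -3.117]
wrist_force: [-3.2, 2.3, 10.4]
opening: 0.153
grasp_force: 59.2
```

```bash
python3 -c "
from h import *
look(1,'w7')"
```

```text
t 7.5833 pos [476.639 -30.246 115.105] yaw -178.61 F [-3.225  2.29  10.358] T [0.461 0.546 0.047] q7 1.63 op 0.153 nut [477.65  -29.259]
{'yel': (np.float64(153.4), np.float64(37.2), 600), 'red': (np.float64(88.5), np.float64(37.9), 768)}
```

Held well: 16° turned and the nut has not moved, so this is still free play. I'll continue in safe steps.

Call:
arm_command --targets '[[[1,0,0,0,0,0,-4],[1,0,0,0,0,0,-4],[1,0,0,0,0,0,-4],[1,0,0,0,0,0,-3],[1,0,0,0,0,0,0]]]'

```text
time: 8.05
eef_pos: [476.6, -29.8, 115.1]
tcp_rot: [3.14, 0.001, 2.904]
wrist_force: [-3.0, 3.6, 10.1]
opening: 0.152
grasp_force: 59.2
```

```bash
python3 -c "
from h import *
look(1,'w8')"
```

```text
t 8.05 pos [476.639 -29.837 115.109] yaw 166.38 F [-2.957  3.567 10.079] T [0.559 0.536 0.004] q7 1.38 op 0.152 nut [477.65  -29.259]
{'yel': (np.float64(140.9), np.float64(37.0), 648), 'red': (np.float64(88.6), np.float64(37.8), 801)}
```

```bash
cat >>h.py <<'E'
def line(tag,k,red,span=(25,60),N=lidframe((532,-112),-11.7)):
    m=np.load(f"pics/{tag}m.npy",allow_pickle=True).item();im=np.load(f"pics/{tag}.npy")
    vv,uu=np.mgrid[0:480,0:640];w=ray(m,np.c_[uu.ravel(),vv.ravel()],122)[:,:2]-N[k-1];d=np.hypot(*w.T);a=(ang(w)-red)%360
    k=(im.max(2).ravel()<60)&(d>33)&(d<45)&(a>span[0])&(a<span[1])
    print("line",tag,k.sum(),(np.median(a[k])+red).round(1) if k.sum() else None)
E
python3 -c "
from h import *
line('w7',1,88.6);line('w8',1,88.6);line('w4',1,88.6)"
```

```text
line w7 151 132.8
line w8 88 131.6
line w4 107 133.1
```

Call:
arm_command --targets '[[[1,0,0,0,0,0,-3],[1,0,0,0,0,0,-3],[1,0,0,0,0,0,0],[1,0,0,0,0,0,0],[1,0,0,0,0,0,0]]]'

```text
time: 8.52
eef_pos: [476.7, -29.7, 115.1]
tcp_rot: [3.14, 0.001, 2.802]
wrist_force: [-2.7, 3.7, 10.2]
opening: 0.15
grasp_force: 59.2
```

```bash
python3 -c "
from h import *
look(1,'w9');line('w9',1,88.6)"
```

```text
t 8.5167 pos [476.668 -29.72  115.105] yaw 160.52 F [-2.75   3.667 10.157] T [0.685 0.577 0.012] q7 1.29 op 0.15 nut [477.65  -29.259]
{'yel': (np.float64(135.0), np.float64(36.9), 618), 'red': (np.float64(88.6), np.float64(37.8), 798)}
line w9 18 131.9
```

Nut 1's pointer is on the halfway line (135 against 133–134). Free play was about 18.5°. Next I release, lift and go to nut 3.

Call:
arm_command --targets '[[[0.4,0,0,0,0,0,0],[0.4,0,0,0,0,0,0],[0.4,0,0,1.0,0,0,0],[0.4,0,0,2.5,0,0,0],[0.4,0,0,2.5,0,0,0]]]'

```text
time: 8.98
eef_pos: [474.6, -31.4, 174.0]
tcp_rot: [-3.14, -0.003, 2.8]
wrist_force: [0.4, 0.0, 0.7]
opening: 0.595
grasp_force: 0.0
```

Call:
arm_command --targets '[[[0.4,1.37,-2.06,0,0,0,-6.75],[0.4,1.37,-2.06,0,0,0,-6.75],[0.4,1.37,-2.06,0,0,0,-6.75],[0.4,1.37,-2.06,0,0,0,-6.75],[0.4,1.37,-2.06,0,0,0,-6.75]]]'

```text
time: 9.4
eef_pos: [545.0, -135.3, 174.6]
tcp_rot: [3.141, 0.0, 2.206]
wrist_force: [0.2, -1.1, -0.3]
opening: 0.601
grasp_force: 0.0
```

Call:
arm_command --targets '[[[0.4,1.37,-2.06,0,0,0,-6.75],[0.4,1.37,-2.06,0,0,0,-6.75],[0.4,1.37,-2.06,0,0,0,-6.75],[0.4,0,0,0,0,0,0],[0.4,0,0,0,0,0,0]]]'

```text
time: 9.82
eef_pos: [585.4, -197.5, 173.9]
tcp_rot: [-3.141, 0.001, 1.857]
wrist_force: [-0.5, 0.6, 0.3]
opening: 0.601
grasp_force: 0.0
```

Call:
arm_command --targets '[[[0.4,0,0,0,0,0,0],[0.4,0,0,0,0,0,0],[0.4,0,0,0,0,0,0],[0.4,0,0,0,0,0,0],[0.4,0,0,0,0,0,0]]]'

```text
time: 10.23
eef_pos: [585.5, -195.1, 174.2]
tcp_rot: [3.141, -0.0, 1.86]
wrist_force: [0.3, 0.6, 0.7]
opening: 0.607
grasp_force: 0.0
```

```bash
cat >>h.py <<'E'
def bar2(tag,a,tcp):
    """as bar(), on the near half of the bar only, above the fingers"""
    m=np.load(f"pics/{tag}m.npy",allow_pickle=True).item();im=np.load(f"pics/{tag}.npy")
    t=np.radians(a);ex=np.array([np.cos(t),np.sin(t)]);ey=np.array([-np.sin(t),np.cos(t)])
    v,u=np.nonzero(im.max(2)<40);k=(abs(u-322)<60)&(v<330)
    P=blobs(((im.max(2)<40)&(np.arange(480)[:,None]<330)&(abs(np.arange(640)-322)<70)),150)
    q=max(P,key=lambda t:t[1])[0];lo=q[:,1].min()
    near=(ray(m,(q[:,0].mean(),lo-.5),143)[0,:2]-tcp[:2])@ex
    rows=[(r,q[q[:,1]==r,0].mean()) for r in range(lo+15,q[:,1].max()-2)]
    A=np.array([[u,r] for r,u in rows]);w=ray(m,A,168)[:,:2];f=np.polyfit((w-tcp[:2])@ex,(w-tcp[:2])@ey,1)
    print("along",(near-34).round(1),"lat@0",f[1].round(1),"bar ang",(a+np.degrees(np.arctan(f[0]))).round(1),"px x",A[:,0].mean().round(1))
E
python3 -c "
from h import *
look(3,'x1');line('x1',3,-89)
s=sensors.get_state();a=np.degrees(s['tcp_rot'][2]);bar2('x1',a,s['eef_pos'])
try: bar('x1',a,s['eef_pos'])
except Exception as e: print(e)
bar2('w3',197.5,[478.7,-27.5])
"
```

```text
t 10.2333 pos [ 585.535 -195.108  174.174] yaw 106.55 F [0.322 0.618 0.731] T [-0.019  0.031 -0.019] q7 0.72 op 0.607 nut [ 586.35  -194.741]
bar off [-1.659  4.546] ang 104.9 [70.262 12.998]
{'yel': (np.float64(-28.1), np.float64(38.0), 339), 'red': (np.float64(-91.1), np.float64(41.9), 322)}
line x1 102 -53.2
along -1.5 lat@0 -0.6 bar ang 104.8 px x 322.5
along -0.4 len 65.8 lat -0.7 centre [ 586.4 -195.5]
along 2.5 lat@0 3.8 bar ang 197.9 px x 315.8
```

Call:
arm_command --targets '[[[0.4,0,0,-1.5,0,0,-1.7],[0.4,0,0,-1.5,0,0,0],[0.4,0,0,-1.5,0,0,0],[0.4,0,0,-1.4,0,0,0],[0.4,0,0,0,0,0,0]]]'

```text
time: 10.7
eef_pos: [583.3, -194.7, 112.0]
tcp_rot: [-3.137, -0.003, 1.829]
wrist_force: [-1.0, 1.1, -0.4]
opening: 0.601
grasp_force: 0.0
```

Call:
arm_command --targets '[[[1,0,0,0,0,0,0],[1,0,0,0,0,0,0],[1,0,0,0,0,0,0],[1,0,0,0,0,0,0],[1,0,0,0,0,0,0]]]'

```text
time: 11.12
eef_pos: [587.0, -196.0, 116.4]
tcp_rot: [3.139, 0.001, 1.829]
wrist_force: [1.2, 1.5, 3.0]
opening: 0.152
grasp_force: 61.4
```

Call:
arm_command --targets '[[[1,0,0,0,0,0,0],[1,0,0,0,0,0,-4],[1,0,0,0,0,0,-4],[1,0,0,0,0,0,-4],[1,0,0,0,0,0,-4]]]'

```text
time: 11.53
eef_pos: [586.9, -196.0, 116.4]
tcp_rot: [3.139, 0.0, 1.547]
wrist_force: [0.5, 0.2, 6.0]
opening: 0.147
grasp_force: 61.9
```

```bash
python3 -c "
from h import *
look(3,'x2');line('x2',3,-89)"
```

```text
t 11.5333 pos [ 586.863 -195.964  116.376] yaw 88.64 F [0.46  0.234 6.008] T [ 0.131 -0.     0.265] q7 0.46 op 0.147 nut [ 586.35  -194.741]
{'yel': (np.float64(-37.6), np.float64(39.6), 467), 'red': None}
line x2 469 -52.7
```

Call:
arm_command --targets '[[[1,0,0,0,0,0,-4],[1,0,0,0,0,0,-4],[1,0,0,0,0,0,-4],[1,0,0,0,0,0,0],[1,0,0,0,0,0,0]]]'

```text
time: 12.0
eef_pos: [586.7, -196.0, 116.4]
tcp_rot: [3.139, -0.0, 1.34]
wrist_force: [-0.4, 1.2, 7.6]
opening: 0.149
grasp_force: 62.0
```

```bash
python3 -c "
from h import *
look(3,'x3');line('x3',3,-89)
im=np.load('pics/x3.npy');m=np.load('pics/x3m.npy',allow_pickle=True).item()
n=lidframe((532,-112),-11.7)[2]
for a in range(-100,-20,4):
  P=[[n[0]+r*np.cos(np.radians(a)),n[1]+r*np.sin(np.radians(a)),123] for r in (36,40,44)]
  print(a,[im[int(v),int(u)].tolist() for u,v in proj(m,P).round()])"
```

```text
t 12.0 pos [ 586.717 -195.967  116.365] yaw 76.78 F [-0.354  1.234  7.598] T [ 0.177  0.05  -0.035] q7 0.28 op 0.149 nut [ 586.35  -194.741]
{'yel': (np.float64(-49.4), np.float64(40.0), 453), 'red': None}
line x3 247 -59.9
-100 [[3, 10, 7], [10, 7, 8], [12, 12, 15]]
-96 [[8, 9, 12], [6, 5, 5], [10, 11, 11]]
-92 [[2, 8, 4], [13, 15, 14], [7, 9, 7]]
-88 [[7, 7, 9], [10, 7, 9], [16, 15, 17]]
-84 [[15, 12, 13], [21, 22, 23], [24, 25, 24]]
-80 [[63, 61, 58], [63, 61, 61], [15, 15, 18]]
-76 [[63, 61, 59], [56, 56, 53], [15, 13, 16]]
-72 [[62, 60, 59], [54, 53, 51], [14, 17, 19]]
-68 [[45, 44, 43], [17, 17, 18], [18, 19, 17]]
-64 [[18, 17, 20], [16, 14, 14], [10, 13, 13]]
-60 [[18, 19, 19], [14, 16, 16], [16, 15, 17]]
-56 [[11, 11, 13], [133, 109, 33], [155, 128, 38]]
-52 [[133, 109, 34], [155, 127, 38], [155, 128, 40]]
-48 [[155, 128, 38], [155, 128, 38], [146, 121, 36]]
-44 [[89, 76, 32], [145, 140, 117], [162, 159, 139]]
-40 [[169, 167, 149], [169, 167, 150], [169, 166, 149]]
-36 [[169, 167, 149], [170, 167, 150], [168, 166, 149]]
-32 [[170, 167, 149], [169, 166, 149], [170, 168, 151]]
-28 [[169, 167, 149], [170, 168, 150], [169, 166, 149]]
-24 [[170, 167, 149], [170, 168, 151], [170, 168, 151]]
```

Call:
arm_command --targets '[[[1,0,0,0,0,0,-2],[1,0,0,0,0,0,0],[1,0,0,0,0,0,0],[0.4,0,0,0,0,0,0],[0.4,0,0,0,0,0,0]]]'

```text
time: 12.47
eef_pos: [585.2, -195.8, 114.8]
tcp_rot: [-3.141, 0.0, 1.305]
wrist_force: [-0.3, -0.2, -0.4]
opening: 0.423
grasp_force: 0.0
```

Call:
arm_command --targets '[[[0.4,0,0,1.0,0,0,0],[0.4,0,0,2.5,0,0,0],[0.4,0,0,2.4,0,0,0],[0.4,0,0,0,0,0,0],[0.4,0,0,0,0,0,0]]]'

```text
time: 12.88
eef_pos: [586.6, -196.5, 176.0]
tcp_rot: [3.138, -0.0, 1.305]
wrist_force: [-0.4, 0.3, -0.8]
opening: 0.599
grasp_force: 0.0
```

```bash
python3 -c "
from h import *
look(3,'x4');line('x4',3,-90)
for t in ('x4',):
  im=np.load('pics/x4.npy');m=np.load('pics/x4m.npy',allow_pickle=True).item()
  n=lidframe((532,-112),-11.7)[2]
  for a in range(-100,-20,3):
    P=[[n[0]+r*np.cos(np.radians(a)),n[1]+r*np.sin(np.radians(a)),122] for r in (34,38,42)]
    print(a,[im[int(v),int(u)].tolist() for u,v in proj(m,P).round()])"
```

```text
t 12.8833 pos [ 586.623 -196.498  175.992] yaw 74.76 F [-0.437  0.264 -0.777] T [ 0.049  0.006 -0.009] q7 0.22 op 0.599 nut [ 586.35  -194.741]
bar off [2.132 4.479] ang 75.2 [70.183 12.808]
{'yel': (np.float64(-52.3), np.float64(38.3), 357), 'red': (np.float64(-89.6), np.float64(43.5), 198)}
line x4 0 None
-100 [[17, 14, 16], [17, 16, 18], [21, 21, 22]]
-97 [[20, 19, 20], [17, 16, 17], [19, 18, 19]]
-94 [[19, 18, 17], [16, 15, 14], [17, 17, 17]]
-91 [[15, 15, 17], [14, 14, 16], [137, 28, 25]]
-88 [[57, 13, 8], [116, 22, 19], [126, 23, 18]]
-85 [[87, 55, 48], [122, 110, 98], [139, 132, 117]]
-82 [[154, 152, 137], [156, 154, 137], [154, 152, 135]]
-79 [[155, 154, 139], [154, 152, 135], [156, 154, 138]]
-76 [[154, 152, 136], [154, 153, 137], [155, 153, 137]]
-73 [[155, 152, 136], [155, 152, 136], [155, 152, 136]]
-70 [[151, 148, 133], [155, 153, 138], [154, 151, 135]]
-67 [[132, 131, 117], [156, 154, 136], [155, 153, 136]]
-64 [[132, 131, 116], [131, 130, 115], [136, 135, 121]]
-61 [[142, 118, 38], [138, 127, 91], [132, 131, 117]]
-58 [[143, 119, 36], [144, 120, 37], [143, 120, 35]]
-55 [[142, 118, 35], [144, 119, 36], [144, 119, 36]]
-52 [[144, 120, 36], [142, 119, 34], [142, 118, 33]]
-49 [[116, 96, 26], [137, 114, 33], [128, 105, 29]]
-46 [[87, 76, 42], [135, 132, 113], [153, 151, 132]]
-43 [[156, 154, 138], [156, 154, 138], [156, 154, 139]]
-40 [[156, 154, 137], [156, 154, 138], [157, 154, 139]]
-37 [[156, 154, 139], [157, 154, 139], [157, 154, 138]]
-34 [[157, 155, 139], [157, 154, 138], [156, 154, 137]]
-31 [[158, 155, 139], [156, 154, 138], [157, 155, 138]]
-28 [[156, 154, 137], [157, 155, 138], [157, 156, 139]]
-25 [[156, 154, 138], [158, 155, 138], [158, 156, 139]]
-22 [[158, 155, 139], [158, 156, 139], [158, 155, 139]]
```

Nut 3's pointer now covers its halfway line. Next is nut 2.

Call:
arm_command --targets '[[[0.4,0.22,1.05,0,0,0,6.96],[0.4,0.22,1.05,0,0,0,6.96],[0.4,0.22,1.05,0,0,0,6.96],[0.4,0.22,1.05,0,0,0,6.96],[0.4,0.22,1.05,0,0,0,6.96]]]'

```text
time: 13.35
eef_pos: [595.5, -142.5, 172.5]
tcp_rot: [-3.139, -0.001, 1.919]
wrist_force: [0.0, 0.4, 1.1]
opening: 0.598
grasp_force: 0.0
```

Call:
arm_command --targets '[[[0.4,0.22,1.05,0,0,0,6.96],[0.4,0.22,1.05,0,0,0,6.96],[0.4,0.22,1.05,0,0,0,6.96],[0.4,0.22,1.05,0,0,0,6.96],[0.4,0.22,1.05,0,0,0,6.96]]]'

```text
time: 13.77
eef_pos: [606.4, -90.1, 172.5]
tcp_rot: [-3.14, -0.003, 2.526]
wrist_force: [0.3, -0.9, 0.7]
opening: 0.6
grasp_force: 0.0
```

Call:
arm_command --targets '[[[0.4,0.22,1.05,0,0,0,6.96],[0.4,0.22,1.05,0,0,0,6.96],[0.4,0.22,1.05,0,0,0,6.96],[0.4,0,0,0,0,0,0],[0.4,0,0,0,0,0,0]]]'

```text
time: 14.18
eef_pos: [613.3, -58.8, 172.8]
tcp_rot: [-3.141, -0.002, 2.882]
wrist_force: [0.9, -0.9, -0.4]
opening: 0.599
grasp_force: 0.0
```

Call:
arm_command --targets '[[[0.4,0,0,0,0,0,0],[0.4,0,0,0,0,0,0],[0.4,0,0,0,0,0,0],[0.4,0,0,0,0,0,0],[0.4,0,0,0,0,0,0]]]'

```text
time: 14.6
eef_pos: [614.1, -59.8, 173.9]
tcp_rot: [-3.141, -0.0, 2.883]
wrist_force: [-0.1, 0.2, 0.9]
opening: 0.602
grasp_force: 0.0
```

```bash
python3 -c "
from h import *
look(2,'y1');line('y1',2,-2)
s=sensors.get_state();a=np.degrees(s['tcp_rot'][2]);bar2('y1',a,s['eef_pos'])
bar('y1',a,s['eef_pos'])
"
```

```text
t 14.6 pos [614.102 -59.795 173.904] yaw 165.19 F [-0.055  0.206  0.857] T [-0.042 -0.007  0.006] q7 1.42 op 0.602 nut [614.741 -57.65 ]
bar off [-6.508 -0.533] ang 164.5 [70.352 12.917]
{'yel': (np.float64(63.4), np.float64(36.3), 311), 'red': (np.float64(-3.2), np.float64(42.2), 191)}
line y1 62 37.6
along -0.3 lat@0 0.1 bar ang 164.5 px x 323.4
along 0.9 len 65.7 lat 0.0 centre [613.3 -59.4]
```

Call:
arm_command --targets '[[[0.4,0,0,-1.5,0,0,-0.7],[0.4,0,0,-1.5,0,0,0],[0.4,0,0,-1.5,0,0,0],[0.4,0,0,-1.4,0,0,0],[0.4,0,0,0,0,0,0]]]'

```text
time: 15.07
eef_pos: [611.8, -59.2, 111.9]
tcp_rot: [-3.14, -0.005, 2.872]
wrist_force: [-0.2, 0.1, 0.7]
opening: 0.603
grasp_force: 0.0
```

Call:
arm_command --targets '[[[1,0,0,0,0,0,0],[1,0,0,0,0,0,0],[1,0,0,0,0,0,0],[1,0,0,0,0,0,0],[1,0,0,0,0,0,0]]]'

```text
time: 15.48
eef_pos: [615.4, -58.6, 116.4]
tcp_rot: [3.14, 0.002, 2.873]
wrist_force: [-0.4, 2.3, 4.8]
opening: 0.148
grasp_force: 61.2
```

Call:
arm_command --targets '[[[1,0,0,0,0,0,-4],[1,0,0,0,0,0,-4],[1,0,0,0,0,0,-4],[1,0,0,0,0,0,-4],[1,0,0,0,0,0,-4]]]'

```text
time: 15.9
eef_pos: [615.3, -58.6, 116.4]
tcp_rot: [3.14, 0.002, 2.52]
wrist_force: [-0.4, 1.7, 5.0]
opening: 0.148
grasp_force: 61.4
```

```bash
python3 -c "
from h import *
look(2,'y2');line('y2',2,-2)"
```

```text
t 15.9 pos [615.322 -58.65  116.443] yaw 144.41 F [-0.449  1.748  4.98 ] T [0.373 0.229 0.012] q7 1.1 op 0.148 nut [614.741 -57.65 ]
{'yel': (np.float64(63.6), np.float64(36.4), 575), 'red': None}
line y2 112 38.2
```

Nut 2 is still in free play after 20°. D ≈ 25°, so 16° more is safe.

Call:
arm_command --targets '[[[1,0,0,0,0,0,-4],[1,0,0,0,0,0,-4],[1,0,0,0,0,0,-4],[1,0,0,0,0,0,-4],[1,0,0,0,0,0,0]]]'

```text
time: 16.37
eef_pos: [615.2, -58.6, 116.4]
tcp_rot: [3.14, 0.001, 2.241]
wrist_force: [-0.3, 2.0, 5.8]
opening: 0.147
grasp_force: 61.5
```

```bash
python3 -c "
from h import *
look(2,'y3');line('y3',2,-2)"
```

```text
t 16.3667 pos [615.243 -58.635 116.425] yaw 128.41 F [-0.298  1.969  5.818] T [ 0.333  0.212 -0.042] q7 0.86 op 0.147 nut [614.741 -57.65 ]
{'yel': (np.float64(52.7), np.float64(36.5), 604), 'red': (np.float64(-4.3), np.float64(43.1), 406)}
line y3 134 38.8
```

Call:
arm_command --targets '[[[1,0,0,0,0,0,-5],[1,0,0,0,0,0,-5],[1,0,0,0,0,0,-3],[1,0,0,0,0,0,0],[1,0,0,0,0,0,0]]]'

```text
time: 16.83
eef_pos: [615.1, -58.7, 116.4]
tcp_rot: [3.139, 0.0, 2.017]
wrist_force: [-1.1, 2.0, 6.0]
opening: 0.148
grasp_force: 61.5
```

```bash
python3 -c "
from h import *
look(2,'y4');line('y4',2,-2)"
```

```text
t 16.8333 pos [615.146 -58.665 116.407] yaw 115.59 F [-1.075  1.955  5.967] T [0.394 0.411 0.014] q7 0.66 op 0.148 nut [614.741 -57.65 ]
{'yel': (np.float64(39.3), np.float64(36.8), 621), 'red': (np.float64(-4.6), np.float64(40.4), 706)}
line y4 5 38.7
```

Call:
arm_command --targets '[[[0.4,0,0,0,0,0,0],[0.4,0,0,0,0,0,0],[0.4,0,0,1.0,0,0,0],[0.4,0,0,2.5,0,0,0],[0.4,0,0,2.4,0,0,0]]]'

```text
time: 17.3
eef_pos: [613.0, -59.8, 174.0]
tcp_rot: [-3.139, -0.001, 2.016]
wrist_force: [0.3, 0.7, 0.4]
opening: 0.597
grasp_force: 0.0
```

```bash
python3 -c "
from h import *
look(2,'y5');line('y5',2,-2)"
```

```text
t 17.3 pos [612.982 -59.81  173.999] yaw 115.52 F [0.305 0.673 0.373] T [-0.006 -0.063  0.052] q7 0.64 op 0.597 nut [614.741 -57.65 ]
bar off [-2.528  3.299] ang 115.5 [70.22  12.985]
{'yel': (np.float64(38.1), np.float64(36.9), 346), 'red': (np.float64(-5.2), np.float64(40.1), 425)}
line y5 0 None
```

Call:
arm_command --targets '[[[0.4,-1.83,-1.19,0,0,0,-7],[0.4,-1.83,-1.19,0,0,0,-7],[0.4,-1.83,-1.19,0,0,0,-7],[0.4,-1.83,-1.19,0,0,0,-7],[0.4,-1.83,-1.19,0,0,0,-7]]]'

```text
time: 17.77
eef_pos: [521.8, -119.7, 174.5]
tcp_rot: [3.141, -0.0, 1.4]
wrist_force: [0.2, -0.2, 0.6]
opening: 0.601
grasp_force: 0.0
```

Call:
arm_command --targets '[[[0.4,-1.83,-1.19,0,0,0,-7],[0.4,-1.83,-1.19,0,0,0,-7],[0.4,-1.83,-1.19,0,0,0,-7],[0.4,-1.83,-1.19,0,0,0,-7],[0.4,0,0,0,0,0,0]]]'

```text
time: 18.18
eef_pos: [445.6, -169.5, 174.2]
tcp_rot: [-3.14, 0.001, 0.906]
wrist_force: [-0.9, 0.5, 0.7]
opening: 0.599
grasp_force: 0.0
```

Call:
arm_command --targets '[[[0.4,0,0,0,0,0,0],[0.4,0,0,0,0,0,0],[0.4,0,0,0,0,0,0],[0.4,0,0,0,0,0,0],[0.4,0,0,0,0,0,0]]]'

```text
time: 18.6
eef_pos: [450.0, -166.0, 173.9]
tcp_rot: [3.141, 0.0, 0.919]
wrist_force: [-1.3, -0.9, -0.8]
opening: 0.601
grasp_force: 0.0
```

```bash
python3 -c "
from h import *
look(4,'z1');line('z1',4,180)
s=sensors.get_state();a=np.degrees(s['tcp_rot'][2]);bar2('z1',a,s['eef_pos'])
bar('z1',a,s['eef_pos'])
"
```

```text
t 18.6 pos [ 450.041 -166.004  173.882] yaw 52.66 F [-1.311 -0.872 -0.764] T [-0.01   0.026 -0.035] q7 -0.2 op 0.601 nut [ 449.259 -166.35 ]
bar off [4.578 3.194] ang 51.2 [70.046 13.333]
{'yel': (np.float64(-110.9), np.float64(40.4), 110), 'red': (np.float64(-177.8), np.float64(39.1), 392)}
line z1 348 230.3
along -1.9 lat@0 -1.3 bar ang 51.1 px x 320.5
along -0.8 len 65.7 lat -1.4 centre [ 450.5 -167.6]
```

Call:
arm_command --targets '[[[0.4,0,-0.12,-1.5,0,0,-1.5],[0.4,0,0,-1.5,0,0,0],[0.4,0,0,-1.5,0,0,0],[0.4,0,0,-1.4,0,0,0],[0.4,0,0,0,0,0,0]]]'

```text
time: 19.07
eef_pos: [447.6, -166.8, 112.6]
tcp_rot: [-3.138, 0.002, 0.892]
wrist_force: [-0.2, 0.7, 0.2]
opening: 0.6
grasp_force: 0.0
```

Call:
arm_command --targets '[[[1,0,0,0,0,0,0],[1,0,0,0,0,0,0],[1,0,0,0,0,0,0],[1,0,0,0,0,0,0],[1,0,0,0,0,0,0]]]'

```text
time: 19.48
eef_pos: [449.9, -167.5, 116.0]
tcp_rot: [3.141, -0.001, 0.891]
wrist_force: [-2.2, 1.7, 5.7]
opening: 0.151
grasp_force: 59.8
```

Call:
arm_command --targets '[[[1,0,0,0,0,0,-4],[1,0,0,0,0,0,-4],[1,0,0,0,0,0,-4],[1,0,0,0,0,0,-4],[1,0,0,0,0,0,-2]]]'

```text
time: 19.9
eef_pos: [449.7, -167.5, 116.0]
tcp_rot: [-3.142, -0.001, 0.574]
wrist_force: [-2.6, 0.5, 6.3]
opening: 0.151
grasp_force: 60.0
```

```bash
python3 -c "
from h import *
look(4,'z2');line('z2',4,180)"
```

```text
t 19.9 pos [ 449.747 -167.463  115.969] yaw 32.91 F [-2.647  0.54   6.306] T [0.193 0.606 0.268] q7 -0.43 op 0.151 nut [ 449.259 -166.35 ]
{'yel': None, 'red': None}
line z2 917 221.7
```

Nut 4 is being driven (Tz 0.27 N m), but the pointer is hidden behind the gripper. I'll release and lift to read it.

Call:
arm_command --targets '[[[0.4,0,0,0,0,0,0],[0.4,0,0,0,0,0,0],[0.4,0,0,1.0,0,0,0],[0.4,0,0,2.5,0,0,0],[0.4,0,0,2.4,0,0,0]]]'

```text
time: 20.37
eef_pos: [448.7, -167.9, 174.7]
tcp_rot: [-3.141, 0.002, 0.577]
wrist_force: [-0.2, 0.2, 0.8]
opening: 0.601
grasp_force: 0.0
```

```bash
cat >>h.py <<'E'
def pix(tag,k,rng,z=123,N=lidframe((532,-112),-11.7)):
    im=np.load(f"pics/{tag}.npy");m=np.load(f"pics/{tag}m.npy",allow_pickle=True).item();n=N[k-1]
    for a in range(*rng):
        P=[[n[0]+r*np.cos(np.radians(a)),n[1]+r*np.sin(np.radians(a)),z] for r in (33,38,43)]
        print(a,[im[int(v),int(u)].tolist() if 0<=v<480 and 0<=u<640 else None for u,v in proj(m,P).round()])
E
python3 -c "
from h import *
look(4,'z3');line('z3',4,180);pix('z3',4,(-184,-90,4))"
```

```text
t 20.3667 pos [ 448.709 -167.884  174.717] yaw 33.03 F [-0.235  0.178  0.842] T [ 0.008 -0.037  0.013] q7 -0.51 op 0.601 nut [ 449.259 -166.35 ]
bar off [6.133 1.166] ang 33.3 [69.791 12.923]
{'yel': (np.float64(-125.9), np.float64(39.5), 250), 'red': (np.float64(-177.2), np.float64(39.6), 358)}
line z3 431 217.3
-184 [[90, 82, 73], [83, 72, 65], [97, 95, 85]]
-180 [[65, 12, 7], [77, 18, 16], [101, 18, 16]]
-176 [[114, 20, 16], [169, 34, 29], [179, 37, 31]]
-172 [[105, 18, 17], [169, 36, 29], [180, 88, 84]]
-168 [[82, 64, 57], [203, 201, 180], [220, 220, 218]]
-164 [[219, 218, 196], [211, 209, 187], [219, 218, 216]]
-160 [[219, 218, 197], [220, 218, 207], [219, 219, 218]]
-156 [[17, 18, 18], [50, 50, 50], [220, 219, 217]]
-152 [[30, 30, 30], [30, 28, 30], [28, 29, 26]]
-148 [[36, 35, 36], [36, 34, 35], [34, 33, 36]]
-144 [[35, 35, 36], [31, 29, 30], [31, 32, 33]]
-140 [[26, 27, 27], [27, 26, 27], [28, 28, 27]]
-136 [[20, 18, 20], [18, 18, 17], [19, 19, 20]]
-132 [[14, 14, 16], [9, 9, 7], [72, 60, 18]]
-128 [[57, 48, 16], [218, 183, 54], [218, 183, 56]]
-124 [[171, 143, 42], [218, 183, 55], [220, 196, 59]]
-120 [[94, 82, 44], [123, 119, 97], [173, 171, 162]]
-116 [[121, 120, 107], [141, 140, 125], [168, 167, 158]]
-112 [[166, 164, 155], [216, 214, 212], [220, 218, 218]]
-108 [[220, 219, 217], [219, 218, 217], [220, 219, 218]]
-104 [[220, 218, 217], [219, 218, 217], [220, 219, 217]]
-100 [[219, 218, 217], [219, 218, 217], [220, 219, 218]]
-96 [[180, 179, 171], [220, 219, 218], [219, 218, 217]]
-92 [[176, 174, 166], [219, 218, 217], [219, 218, 217]]
```

Nut 4's pointer is about 7° short of the line. I'll regrip and turn 7° more.

Call:
arm_command --targets '[[[0.4,0,0,-1.5,0,0,0],[0.4,0,0,-1.5,0,0,0],[0.4,0,0,-1.5,0,0,0],[0.4,0,0,-1.4,0,0,0],[0.4,0,0,0,0,0,0]]]'

```text
time: 20.83
eef_pos: [448.0, -167.1, 113.4]
tcp_rot: [-3.14, 0.002, 0.577]
wrist_force: [-0.9, -0.7, -0.4]
opening: 0.601
grasp_force: 0.0
```

Call:
arm_command --targets '[[[1,0,0,0,0,0,0],[1,0,0,0,0,0,0],[1,0,0,0,0,0,0],[1,0,0,0,0,0,0],[1,0,0,0,0,0,0]]]'

```text
time: 21.25
eef_pos: [450.0, -167.4, 116.2]
tcp_rot: [-3.141, -0.002, 0.577]
wrist_force: [-2.0, 1.3, 7.3]
opening: 0.146
grasp_force: 59.7
```

Call:
arm_command --targets '[[[1,0,0,0,0,0,-4],[1,0,0,0,0,0,-3],[1,0,0,0,0,0,0],[1,0,0,0,0,0,0],[0.4,0,0,0,0,0,0]]]'

```text
time: 21.67
eef_pos: [450.1, -167.6, 115.9]
tcp_rot: [3.141, -0.002, 0.455]
wrist_force: [0.8, -0.7, 0.4]
opening: 0.273
grasp_force: 0.0
```

Call:
arm_command --targets '[[[0.4,0,0,0,0,0,0],[0.4,0,0,1.0,0,0,0],[0.4,0,0,2.5,0,0,0],[0.4,0,0,2.4,0,0,0],[0.4,0,0,0,0,0,7]]]'

```text
time: 22.08
eef_pos: [452.5, -169.4, 178.6]
tcp_rot: [3.136, -0.005, 0.575]
wrist_force: [1.2, -0.5, 1.1]
opening: 0.604
grasp_force: 0.0
```

Call:
arm_command --targets '[[[0.4,0,0,0,0,0,7],[0.4,0,0,0,0,0,7],[0.4,0,0,0,0,0,7],[0.4,0,0,0,0,0,0],[0.4,0,0,0,0,0,0]]]'

```text
time: 22.5
eef_pos: [449.7, -167.9, 174.6]
tcp_rot: [3.141, -0.001, 0.939]
wrist_force: [0.4, -0.8, 0.1]
opening: 0.602
grasp_force: 0.0
```

```bash
python3 -c "
from h import *
look(4,'z4',True);line('z4',4,180);pix('z4',4,(-160,-110,3))"
```

```text
t 22.5 pos [ 449.714 -167.908  174.574] yaw 53.83 F [ 0.378 -0.784  0.109] T [-0.019  0.007  0.023] q7 -0.16 op 0.602 nut [ 449.259 -166.35 ]
bar off [4.793 2.774] ang 27.5 [67.454 15.773]
{'yel': None, 'red': (np.float64(-177.9), np.float64(39.2), 396)}
line z4 568 221.1
-160 [[221, 219, 196], [222, 221, 220], [223, 222, 221]]
-157 [[221, 219, 200], [222, 221, 219], [222, 221, 220]]
-154 [[6, 5, 5], [6, 7, 5], [14, 12, 12]]
-151 [[5, 8, 6], [8, 8, 7], [16, 14, 12]]
-148 [[6, 6, 3], [6, 6, 9], [19, 19, 20]]
-145 [[13, 12, 13], [27, 26, 28], [29, 28, 28]]
-142 [[13, 12, 12], [31, 33, 32], [36, 34, 35]]
-139 [[7, 10, 7], [37, 34, 35], [32, 31, 31]]
-136 [[13, 12, 12], [32, 33, 34], [33, 31, 32]]
-133 [[29, 29, 29], [31, 29, 30], [29, 27, 29]]
-130 [[30, 29, 28], [26, 25, 28], [23, 23, 21]]
-127 [[29, 28, 27], [23, 22, 23], [23, 23, 22]]
-124 [[24, 21, 22], [18, 18, 19], [206, 204, 201]]
-121 [[21, 20, 19], [219, 218, 216], [223, 221, 221]]
-118 [[30, 30, 28], [222, 221, 220], [222, 221, 220]]
-115 [[211, 210, 203], [222, 221, 220], [222, 221, 220]]
-112 [[222, 221, 220], [222, 220, 220], [222, 221, 219]]
```

The wrist view of pointer 4 is hidden by the bar. I'll move to nut 1 and check nut 4 with the top camera from there.

Call:
arm_command --targets '[[[0.4,0.18,0.92,0,0,0,7.11],[0.4,0.18,0.92,0,0,0,7.11],[0.4,0.18,0.92,0,0,0,7.11],[0.4,0.18,0.92,0,0,0,7.11],[0.4,0.18,0.92,0,0,0,7.11]]]'

```text
time: 22.97
eef_pos: [458.5, -121.4, 174.0]
tcp_rot: [-3.142, 0.0, 1.567]
wrist_force: [-0.1, -0.9, 0.3]
opening: 0.6
grasp_force: 0.0
```

Call:
arm_command --targets '[[[0.4,0.18,0.92,0,0,0,7.11],[0.4,0.18,0.92,0,0,0,7.11],[0.4,0.18,0.92,0,0,0,7.11],[0.4,0.18,0.92,0,0,0,7.11],[0.4,0.18,0.92,0,0,0,7.11]]]'

```text
time: 23.38
eef_pos: [467.6, -75.3, 174.0]
tcp_rot: [-3.141, 0.0, 2.187]
wrist_force: [0.6, -0.8, 0.0]
opening: 0.597
grasp_force: 0.0
```

Call:
arm_command --targets '[[[0.4,0.18,0.92,0,0,0,7.11],[0.4,0.18,0.92,0,0,0,7.11],[0.4,0.18,0.92,0,0,0,7.11],[0.4,0.18,0.92,0,0,0,7.11],[0.4,0.18,0.92,0,0,0,7.11]]]'

```text
time: 23.8
eef_pos: [476.6, -29.3, 174.0]
tcp_rot: [-3.141, -0.0, 2.807]
wrist_force: [-0.5, -0.4, -0.0]
opening: 0.599
grasp_force: 0.0
```

Call:
arm_command --targets '[[[0.4,0,0,0,0,0,0],[0.4,0,0,0,0,0,0],[0.4,0,0,0,0,0,0],[0.4,0,0,0,0,0,0],[0.4,0,0,0,0,0,0]]]'

```text
time: 24.22
eef_pos: [476.4, -30.4, 173.9]
tcp_rot: [-3.141, 0.0, 2.802]
wrist_force: [0.2, -0.1, -0.5]
opening: 0.599
grasp_force: 0.0
```

```bash
python3 -c "
from h import *
look(1,'v1')
s=sensors.get_state();a=np.degrees(s['tcp_rot'][2]);bar2('v1',a,s['eef_pos'])
try: bar('v1',a,s['eef_pos'])
except Exception as e: print(e)
im=np.load('pics/v1.npy');m=np.load('pics/v1m.npy',allow_pickle=True).item()
N=lidframe((532,-112),-11.7)
print([proj(m,[*n,125])[0].round() for n in N])
t=optics.read_camera('top');np.save('pics/t2.npy',t);np.save('pics/t2m.npy',optics.camera_model('top'))
NT=lidframe((533,-111.3),-11.9);tm=optics.camera_model('top')
for k in range(4): print(k+1,pang(t,tm,NT[k]))
pix('t2',4,(-184,-100,4),125,NT)
print('wrist nut4');print(pang(im,m,N[3]));pix('v1',4,(-184,-100,4))
A=cv2.resize(t[235:325,295:400],None,fx=4,fy=4,interpolation=cv2.INTER_CUBIC);B=im[:360,:380]
C=np.zeros((360,800,3),np.uint8);C[:,:420]=A;C[:,420:]=B;cv2.imwrite('pics/comb.png',C[...,::-1])
"
```

```text
t 24.2167 pos [476.375 -30.354 173.928] yaw 160.52 F [ 0.249 -0.111 -0.546] T [-0.03  -0.031  0.006] q7 1.31 op 0.599 nut [477.65  -29.259]
bar off [-6.321 -0.132] ang 160.7 [70.944 12.758]
{'yel': (np.float64(134.8), np.float64(36.7), 331), 'red': (np.float64(88.4), np.float64(37.7), 417)}
along -1.5 lat@0 0.9 bar ang 160.6 px x 321.6
along -0.4 len 65.8 lat 0.9 centre [476.5 -31.2]
[array([325., 254.]), array([350., 436.]), array([160., 456.]), array([101., 282.])]
1 {'yel': None, 'red': None}
2 {'yel': (np.float64(40.4), np.float64(37.5), 12), 'red': None}
3 {'yel': (np.float64(-48.9), np.float64(37.5), 9), 'red': None}
4 {'yel': (np.float64(-134.7), np.float64(37.1), 9), 'red': None}
-184 [[66, 35, 33], [75, 36, 33], [88, 36, 35]]
-180 [[69, 37, 35], [67, 36, 34], [77, 41, 38]]
-176 [[69, 37, 35], [72, 56, 52], [85, 70, 64]]
-172 [[68, 49, 45], [72, 56, 52], [119, 118, 116]]
-168 [[72, 71, 67], [85, 84, 78], [151, 151, 153]]
-164 [[89, 88, 82], [127, 126, 119], [152, 151, 154]]
-160 [[105, 104, 100], [151, 151, 147], [150, 150, 153]]
-156 [[105, 104, 100], [151, 150, 154], [151, 
[... 1122 characters left out ...]
[[193, 190, 176], [195, 194, 192], [196, 194, 194]]
-156 [[196, 195, 192], [196, 195, 188], [196, 195, 190]]
-152 [[196, 195, 187], [197, 195, 189], [195, 193, 188]]
-148 [[172, 171, 152], [191, 189, 181], [194, 192, 186]]
-144 [[144, 142, 127], [143, 143, 127], [143, 142, 126]]
-140 [[105, 86, 21], [107, 88, 24], [106, 87, 21]]
-136 [[184, 153, 45], [122, 101, 29], [179, 148, 43]]
-132 [[35, 29, 11], [0, 2, 2], [5, 4, 5]]
-128 [[11, 3, 6], [6, 4, 6], [1, 3, 3]]
-124 [[7, 6, 6], [7, 9, 8], [1, 0, 3]]
-120 [[4, 6, 4], [4, 3, 5], [3, 4, 1]]
-116 [[8, 5, 5], [6, 6, 5], [5, 7, 4]]
-112 [[1, 2, 1], [6, 6, 5], [6, 7, 5]]
-108 [[3, 1, 0], [4, 3, 3], [2, 1, 0]]
-104 [[2, 2, 2], [6, 9, 7], [5, 4, 2]]
```

View pics/comb.png

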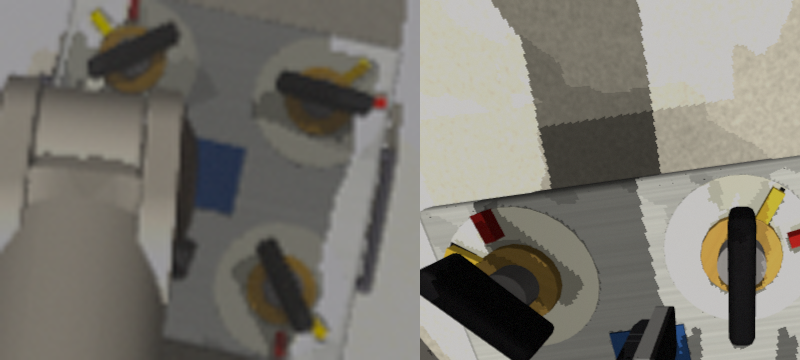

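The combined view has the top image on the left, with pointers 2 (105,22), 3 (362,65) and 4 (318,330) sitting on their lines. The wrist view on the right shows pointer 1 at (772,205). Round one is done with all four near halfway, so round two starts with nut 1.

Call:
arm_command --targets '[[[0.4,0,0,-1.5,0,0,0],[0.4,0,0,-1.5,0,0,0],[0.4,0,0,-1.5,0,0,0],[0.4,0,0,-1.4,0,0,0],[0.4,0,0,0,0,0,0]]]'

```text
time: 24.73
eef_pos: [474.3, -29.8, 112.6]
tcp_rot: [-3.14, -0.004, 2.804]
wrist_force: [-0.6, -0.3, 0.8]
opening: 0.598
grasp_force: 0.0
```

Call:
arm_command --targets '[[[1,0,0,0,0,0,0],[1,0,0,0,0,0,0],[1,0,0,0,0,0,0],[1,0,0,0,0,0,0],[1,0,0,0,0,0,0]]]'

```text
time: 25.15
eef_pos: [477.4, -29.7, 116.0]
tcp_rot: [3.141, 0.002, 2.805]
wrist_force: [-1.6, -1.2, 5.3]
opening: 0.147
grasp_force: 60.9
```

Call:
arm_command --targets '[[[1,0,0,0,0,0,-5],[1,0,0,0,0,0,-5],[1,0,0,0,0,0,-5],[1,0,0,0,0,0,-5],[1,0,0,0,0,0,-5]]]'

```text
time: 25.57
eef_pos: [477.6, -29.5, 116.0]
tcp_rot: [3.14, 0.001, 2.365]
wrist_force: [-1.9, -0.4, 6.4]
opening: 0.146
grasp_force: 61.1
```

Call:
arm_command --targets '[[[1,0,0,0,0,0,-3],[1,0,0,0,0,0,0],[1,0,0,0,0,0,0],[1,0,0,0,0,0,0],[1,0,0,0,0,0,0]]]'

```text
time: 25.98
eef_pos: [477.6, -29.5, 116.0]
tcp_rot: [3.14, 0.001, 2.316]
wrist_force: [-0.6, 0.6, 5.5]
opening: 0.148
grasp_force: 61.1
```

```bash
python3 -c "
from h import *
look(1,'v2')"
```

```text
t 25.9833 pos [477.564 -29.456 116.019] yaw 132.71 F [-0.558  0.568  5.469] T [-0.014  0.163 -0.059] q7 0.9 op 0.148 nut [477.65  -29.259]
{'yel': (np.float64(105.2), np.float64(36.5), 599), 'red': (np.float64(88.3), np.float64(38.0), 752)}
```

Call:
arm_command --targets '[[[1,0,0,0,0,0,-2],[1,0,0,0,0,0,0],[1,0,0,0,0,0,0],[1,0,0,0,0,0,0],[1,0,0,0,0,0,0]]]'

```text
time: 26.45
eef_pos: [477.6, -29.4, 116.0]
tcp_rot: [3.14, 0.001, 2.282]
wrist_force: [-0.9, 0.9, 5.5]
opening: 0.149
grasp_force: 61.1
```

```bash
python3 -c "
from h import *
look(1,'v3')"
```

```text
t 26.45 pos [477.58  -29.432 116.012] yaw 130.74 F [-0.893  0.901  5.453] T [0.02  0.173 0.154] q7 0.86 op 0.149 nut [477.65  -29.259]
{'yel': (np.float64(103.4), np.float64(36.6), 590), 'red': (np.float64(88.1), np.float64(38.1), 732)}
```

Call:
arm_command --targets '[[[1,0,0,0,0,0,-2],[1,0,0,0,0,0,0],[1,0,0,0,0,0,0],[1,0,0,0,0,0,0],[1,0,0,0,0,0,0]]]'

```text
time: 26.92
eef_pos: [477.6, -29.4, 116.0]
tcp_rot: [3.14, 0.001, 2.247]
wrist_force: [-0.5, 0.5, 5.5]
opening: 0.149
grasp_force: 61.2
```

```bash
python3 -c "
from h import *
look(1,'v4')"
```

```text
t 26.9167 pos [477.602 -29.439 116.017] yaw 128.76 F [-0.522  0.543  5.539] T [0.003 0.153 0.198] q7 0.83 op 0.149 nut [477.65  -29.259]
{'yel': (np.float64(101.5), np.float64(36.7), 586), 'red': (np.float64(87.5), np.float64(38.3), 678)}
```

Call:
arm_command --targets '[[[1,0,0,0,0,0,-2],[1,0,0,0,0,0,0],[1,0,0,0,0,0,0],[1,0,0,0,0,0,0],[1,0,0,0,0,0,0]]]'

```text
time: 27.38
eef_pos: [477.6, -29.4, 116.0]
tcp_rot: [3.14, 0.002, 2.216]
wrist_force: [0.4, -0.8, 5.6]
opening: 0.151
grasp_force: 64.4
```

```bash
python3 -c "
from h import *
look(1,'v5')"
```

```text
t 27.3833 pos [477.618 -29.427 116.017] yaw 126.94 F [ 0.41  -0.805  5.617] T [-0.16   0.195  1.134] q7 0.8 op 0.151 nut [477.65  -29.259]
{'yel': (np.float64(101.4), np.float64(36.7), 584), 'red': (np.float64(87.6), np.float64(38.4), 671)}
```

Nut 1 is at its stop: Tz is 1.13 N m at rest and the pointer has stopped moving. Next is nut 3.

Call:
arm_command --targets '[[[0.4,0,0,0,0,0,0],[0.4,0,0,0,0,0,0],[0.4,0,0,1.0,0,0,0],[0.4,0,0,2.5,0,0,0],[0.4,0,0,2.4,0,0,0]]]'

```text
time: 27.85
eef_pos: [475.3, -29.9, 174.4]
tcp_rot: [-3.139, -0.001, 2.211]
wrist_force: [0.9, 0.1, 0.7]
opening: 0.6
grasp_force: 0.0
```

Call:
arm_command --targets '[[[0.4,1.37,-2.07,0,0,0,-6.46],[0.4,1.37,-2.07,0,0,0,-6.46],[0.4,1.37,-2.07,0,0,0,-6.46],[0.4,1.37,-2.07,0,0,0,-6.46],[0.4,1.37,-2.07,0,0,0,-6.46]]]'

```text
time: 28.27
eef_pos: [545.6, -134.0, 174.8]
tcp_rot: [3.141, -0.0, 1.642]
wrist_force: [-0.4, 0.4, -0.2]
opening: 0.599
grasp_force: 0.0
```

Call:
arm_command --targets '[[[0.4,1.37,-2.07,0,0,0,-6.46],[0.4,1.37,-2.07,0,0,0,-6.46],[0.4,1.37,-2.07,0,0,0,-6.46],[0.4,0,0,0,0,0,0],[0.4,0,0,0,0,0,0]]]'

```text
time: 28.68
eef_pos: [585.9, -196.8, 174.1]
tcp_rot: [-3.141, 0.001, 1.308]
wrist_force: [-0.8, 0.4, -0.6]
opening: 0.602
grasp_force: 0.0
```

Call:
arm_command --targets '[[[0.4,0,0,0,0,0,0],[0.4,0,0,0,0,0,0],[0.4,0,0,0,0,0,0],[0.4,0,0,0,0,0,0],[0.4,0,0,0,0,0,0]]]'

```text
time: 29.1
eef_pos: [586.0, -194.5, 174.1]
tcp_rot: [3.141, -0.001, 1.311]
wrist_force: [0.2, -0.2, -0.3]
opening: 0.603
grasp_force: 0.0
```

```bash
python3 -c "
from h import *
look(3,'u1')
s=sensors.get_state();a=np.degrees(s['tcp_rot'][2]);bar2('u1',a,s['eef_pos'])
bar('u1',a,s['eef_pos'])
"
```

```text
t 29.1 pos [ 586.048 -194.462  174.148] yaw 75.09 F [ 0.161 -0.201 -0.253] T [ 0.012 -0.     0.004] q7 0.29 op 0.603 nut [ 586.35  -194.741]
bar off [2.281 4.507] ang 75.1 [70.545 12.683]
{'yel': (np.float64(-52.3), np.float64(38.2), 361), 'red': (np.float64(-89.4), np.float64(44.1), 184)}
along -1.7 lat@0 -1.4 bar ang 75.1 px x 322.1
along -0.5 len 65.8 lat -1.4 centre [ 587.3 -195.5]
```

Call:
arm_command --targets '[[[0.4,0.1,-0.08,-1.5,0,0,0],[0.4,0,0,-1.5,0,0,0],[0.4,0,0,-1.5,0,0,0],[0.4,0,0,-1.4,0,0,0],[0.4,0,0,0,0,0,0]]]'

```text
time: 29.57
eef_pos: [585.0, -194.9, 111.9]
tcp_rot: [-3.137, -0.0, 1.31]
wrist_force: [-0.5, 0.4, -0.6]
opening: 0.599
grasp_force: 0.0
```

Call:
arm_command --targets '[[[1,0,0,0,0,0,0],[1,0,0,0,0,0,0],[1,0,0,0,0,0,0],[1,0,0,0,0,0,0],[1,0,0,0,0,0,0]]]'

```text
time: 29.98
eef_pos: [587.0, -196.2, 116.2]
tcp_rot: [3.141, -0.0, 1.309]
wrist_force: [-3.5, 1.5, 5.5]
opening: 0.148
grasp_force: 59.8
```

Call:
arm_command --targets '[[[1,0,0,0,0,0,-5],[1,0,0,0,0,0,-5],[1,0,0,0,0,0,-5],[1,0,0,0,0,0,-5],[1,0,0,0,0,0,-3]]]'

```text
time: 30.4
eef_pos: [586.8, -196.1, 116.2]
tcp_rot: [-3.141, -0.0, 0.904]
wrist_force: [-4.2, 1.4, 7.0]
opening: 0.148
grasp_force: 60.0
```

Call:
arm_command --targets '[[[1,0,0,0,0,0,-2],[1,0,0,0,0,0,0],[1,0,0,0,0,0,0],[1,0,0,0,0,0,0],[1,0,0,0,0,0,0]]]'

```text
time: 30.82
eef_pos: [586.7, -196.2, 116.2]
tcp_rot: [-3.141, -0.0, 0.873]
wrist_force: [-5.5, 1.6, 6.4]
opening: 0.148
grasp_force: 60.0
```

```bash
python3 -c "
from h import *
look(3,'u2')"
```

```text
t 30.8167 pos [ 586.716 -196.164  116.188] yaw 50.03 F [-5.49   1.578  6.443] T [0.232 0.984 0.058] q7 -0.05 op 0.148 nut [ 586.35  -194.741]
{'yel': (np.float64(-74.2), np.float64(40.4), 427), 'red': None}
```

Call:
arm_command --targets '[[[1,0,0,0,0,0,-2],[1,0,0,0,0,0,0],[1,0,0,0,0,0,0],[1,0,0,0,0,0,0],[1,0,0,0,0,0,0]]]'

```text
time: 31.28
eef_pos: [586.7, -196.1, 116.2]
tcp_rot: [-3.141, -0.0, 0.839]
wrist_force: [-4.8, 0.8, 6.9]
opening: 0.148
grasp_force: 60.0
```

```bash
python3 -c "
from h import *
look(3,'u3')"
```

```text
t 31.2833 pos [ 586.713 -196.09   116.194] yaw 48.04 F [-4.832  0.783  6.892] T [0.197 1.012 0.132] q7 -0.08 op 0.148 nut [ 586.35  -194.741]
{'yel': (np.float64(-76.0), np.float64(40.4), 430), 'red': (np.float64(-86.5), np.float64(46.8), 41)}
```

Call:
arm_command --targets '[[[1,0,0,0,0,0,-2],[1,0,0,0,0,0,0],[1,0,0,0,0,0,0],[1,0,0,0,0,0,0],[1,0,0,0,0,0,0]]]'

```text
time: 31.75
eef_pos: [586.7, -196.1, 116.2]
tcp_rot: [-3.141, -0.0, 0.804]
wrist_force: [-5.2, 2.1, 6.7]
opening: 0.151
grasp_force: 60.1
```

```bash
python3 -c "
from h import *
look(3,'u4')"
```

```text
t 31.75 pos [ 586.656 -196.118  116.181] yaw 46.07 F [-5.173  2.137  6.702] T [0.225 1.026 0.317] q7 -0.11 op 0.151 nut [ 586.35  -194.741]
{'yel': (np.float64(-77.6), np.float64(40.4), 434), 'red': (np.float64(-88.1), np.float64(47.9), 91)}
```

Call:
arm_command --targets '[[[1,0,0,0,0,0,-2],[1,0,0,0,0,0,0],[1,0,0,0,0,0,0],[1,0,0,0,0,0,0],[1,0,0,0,0,0,0]]]'

```text
time: 32.22
eef_pos: [586.7, -196.1, 116.2]
tcp_rot: [-3.141, 0.001, 0.772]
wrist_force: [-4.9, 0.2, 8.0]
opening: 0.152
grasp_force: 63.9
```

```bash
python3 -c "
from h import *
look(3,'u5')"
```

```text
t 32.2167 pos [ 586.684 -196.143  116.22 ] yaw 44.23 F [-4.881  0.225  7.981] T [0.071 1.114 1.208] q7 -0.14 op 0.152 nut [ 586.35  -194.741]
{'yel': (np.float64(-77.8), np.float64(39.9), 485), 'red': (np.float64(-88.9), np.float64(47.6), 152)}
```

Nut 3 is home (Tz 1.2 N m, pointer stopped). Next is nut 2.

Call:
arm_command --targets '[[[0.4,0,0,0,0,0,0],[0.4,0,0,0,0,0,0],[0.4,0,0,1.0,0,0,0],[0.4,0,0,2.5,0,0,0],[0.4,0,0,2.4,0,0,0]]]'

```text
time: 32.68
eef_pos: [586.6, -196.0, 174.5]
tcp_rot: [-3.141, 0.001, 0.768]
wrist_force: [0.5, -1.0, 0.2]
opening: 0.597
grasp_force: 0.0
```

Call:
arm_command --targets '[[[0.4,0.25,1.24,0,0,0,6.49],[0.4,0.25,1.24,0,0,0,6.49],[0.4,0.25,1.24,0,0,0,6.49],[0.4,0.25,1.24,0,0,0,6.49],[0.4,0.25,1.24,0,0,0,6.49]]]'

```text
time: 33.1
eef_pos: [600.2, -133.7, 175.0]
tcp_rot: [3.14, -0.0, 1.34]
wrist_force: [0.1, 0.3, 0.2]
opening: 0.6
grasp_force: 0.0
```

Call:
arm_command --targets '[[[0.4,0.25,1.24,0,0,0,6.49],[0.4,0.25,1.24,0,0,0,6.49],[0.4,0.25,1.24,0,0,0,6.49],[0.4,0.25,1.24,0,0,0,6.49],[0.4,0.25,1.24,0,0,0,6.49]]]'

```text
time: 33.52
eef_pos: [612.7, -71.7, 174.9]
tcp_rot: [3.14, 0.001, 1.906]
wrist_force: [0.4, -0.3, -0.2]
opening: 0.603
grasp_force: 0.0
```

Call:
arm_command --targets '[[[0.4,0.25,1.24,0,0,0,6.49],[0.4,0,0,0,0,0,0],[0.4,0,0,0,0,0,0],[0.4,0,0,0,0,0,0],[0.4,0,0,0,0,0,0]]]'

```text
time: 33.93
eef_pos: [614.4, -61.3, 174.2]
tcp_rot: [-3.141, 0.001, 2.01]
wrist_force: [-0.4, 0.2, 0.2]
opening: 0.601
grasp_force: 0.0
```

```bash
python3 -c "
from h import *
look(2,'r1')
s=sensors.get_state();a=np.degrees(s['tcp_rot'][2]);bar2('r1',a,s['eef_pos'])
bar('r1',a,s['eef_pos'])
"
```

```text
t 33.9333 pos [614.443 -61.28  174.208] yaw 115.18 F [-0.358  0.209  0.165] T [-0.027  0.02  -0.005] q7 0.69 op 0.601 nut [614.741 -57.65 ]
bar off [-2.947  3.72 ] ang 115.8 [69.691 13.376]
{'yel': (np.float64(38.8), np.float64(36.8), 352), 'red': (np.float64(-4.5), np.float64(39.9), 410)}
along 1.0 lat@0 -0.8 bar ang 115.9 px x 323.2
along 2.2 len 65.6 lat -0.8 centre [614.2 -58.8]
```

Call:
arm_command --targets '[[[0.4,0,0.18,-1.5,0,0,0.5],[0.4,0,0,-1.5,0,0,0],[0.4,0,0,-1.5,0,0,0],[0.4,0,0,-1.4,0,0,0],[0.4,0,0,0,0,0,0]]]'

```text
time: 34.4
eef_pos: [612.1, -58.4, 112.0]
tcp_rot: [-3.137, -0.002, 2.021]
wrist_force: [-0.9, 0.6, -0.3]
opening: 0.599
grasp_force: 0.0
```

Call:
arm_command --targets '[[[1,0,0,0,0,0,0],[1,0,0,0,0,0,0],[1,0,0,0,0,0,0],[1,0,0,0,0,0,0],[1,0,0,0,0,0,0]]]'

```text
time: 34.82
eef_pos: [615.3, -58.3, 116.3]
tcp_rot: [3.14, 0.001, 2.023]
wrist_force: [-1.2, -0.7, 5.1]
opening: 0.149
grasp_force: 60.7
```

Call:
arm_command --targets '[[[1,0,0,0,0,0,-5],[1,0,0,0,0,0,-5],[1,0,0,0,0,0,-5],[1,0,0,0,0,0,-5],[1,0,0,0,0,0,-3]]]'

```text
time: 35.23
eef_pos: [615.3, -58.4, 116.3]
tcp_rot: [3.14, 0.001, 1.618]
wrist_force: [-0.9, -1.4, 6.5]
opening: 0.146
grasp_force: 60.9
```

Call:
arm_command --targets '[[[1,0,0,0,0,0,-4],[1,0,0,0,0,0,0],[1,0,0,0,0,0,0],[1,0,0,0,0,0,0],[1,0,0,0,0,0,0]]]'

```text
time: 35.65
eef_pos: [615.3, -58.3, 116.3]
tcp_rot: [3.14, 0.0, 1.552]
wrist_force: [-1.0, -1.1, 6.2]
opening: 0.143
grasp_force: 61.0
```

```bash
python3 -c "
from h import *
look(2,'r2')"
```

```text
t 35.65 pos [615.293 -58.333 116.282] yaw 88.9 F [-0.974 -1.1    6.208] T [-0.227  0.393  0.002] q7 0.31 op 0.143 nut [614.741 -57.65 ]
{'yel': (np.float64(11.8), np.float64(37.1), 661), 'red': (np.float64(-4.9), np.float64(40.1), 806)}
```

Call:
arm_command --targets '[[[1,0,0,0,0,0,-2],[1,0,0,0,0,0,0],[1,0,0,0,0,0,0],[1,0,0,0,0,0,0],[1,0,0,0,0,0,0]]]'

```text
time: 36.12
eef_pos: [615.3, -58.4, 116.3]
tcp_rot: [3.14, 0.0, 1.517]
wrist_force: [-1.8, -0.3, 5.6]
opening: 0.15
grasp_force: 61.0
```

```bash
python3 -c "
from h import *
look(2,'r3')"
```

```text
t 36.1167 pos [615.276 -58.368 116.259] yaw 86.92 F [-1.762 -0.257  5.64 ] T [-0.253  0.386  0.105] q7 0.28 op 0.15 nut [614.741 -57.65 ]
{'yel': (np.float64(10.1), np.float64(37.2), 668), 'red': (np.float64(-5.2), np.float64(40.3), 762)}
```

Call:
arm_command --targets '[[[1,0,0,0,0,0,-2],[1,0,0,0,0,0,0],[1,0,0,0,0,0,0],[1,0,0,0,0,0,0],[1,0,0,0,0,0,0]]]'

```text
time: 36.58
eef_pos: [615.3, -58.4, 116.3]
tcp_rot: [3.14, 0.0, 1.482]
wrist_force: [-1.2, -0.4, 5.5]
opening: 0.15
grasp_force: 61.0
```

```bash
python3 -c "
from h import *
look(2,'r4')"
```

```text
t 36.5833 pos [615.304 -58.36  116.282] yaw 84.92 F [-1.218 -0.445  5.525] T [-0.256  0.433  0.156] q7 0.25 op 0.15 nut [614.741 -57.65 ]
{'yel': (np.float64(8.3), np.float64(37.4), 657), 'red': (np.float64(-5.9), np.float64(40.4), 690)}
```

Call:
arm_command --targets '[[[1,0,0,0,0,0,-2],[1,0,0,0,0,0,0],[1,0,0,0,0,0,0],[1,0,0,0,0,0,0],[1,0,0,0,0,0,0]]]'

```text
time: 37.05
eef_pos: [615.3, -58.4, 116.3]
tcp_rot: [3.14, 0.001, 1.45]
wrist_force: [-2.1, -1.6, 5.6]
opening: 0.15
grasp_force: 63.0
```

```bash
python3 -c "
from h import *
look(2,'r5')"
```

```text
t 37.05 pos [615.294 -58.367 116.295] yaw 83.09 F [-2.139 -1.646  5.566] T [-0.35   0.446  1.127] q7 0.22 op 0.15 nut [614.741 -57.65 ]
{'yel': (np.float64(8.1), np.float64(37.4), 661), 'red': (np.float64(-6.0), np.float64(40.4), 692)}
```

Nut 2 is home (Tz 1.13 N m). Next is nut 4.

Call:
arm_command --targets '[[[0.4,0,0,0,0,0,0],[0.4,0,0,0,0,0,0],[0.4,0,0,1.0,0,0,0],[0.4,0,0,2.5,0,0,0],[0.4,0,0,2.4,0,0,0]]]'

```text
time: 37.52
eef_pos: [613.6, -57.7, 174.1]
tcp_rot: [-3.139, 0.0, 1.447]
wrist_force: [0.2, -0.5, 0.8]
opening: 0.598
grasp_force: 0.0
```

Call:
arm_command --targets '[[[0.4,-2.05,-1.35,0,0,0,-7.07],[0.4,-2.05,-1.35,0,0,0,-7.07],[0.4,-2.05,-1.35,0,0,0,-7.07],[0.4,-2.05,-1.35,0,0,0,-7.07],[0.4,-2.05,-1.35,0,0,0,-7.07]]]'

```text
time: 37.93
eef_pos: [511.3, -125.7, 174.5]
tcp_rot: [3.141, -0.001, 0.824]
wrist_force: [0.2, 0.1, -0.7]
opening: 0.599
grasp_force: 0.0
```

Call:
arm_command --targets '[[[0.4,-2.05,-1.35,0,0,0,-7.07],[0.4,-2.05,-1.35,0,0,0,-7.07],[0.4,-2.05,-1.35,0,0,0,-7.07],[0.4,0,0,0,0,0,0],[0.4,0,0,0,0,0,0]]]'

```text
time: 38.35
eef_pos: [450.0, -166.3, 174.5]
tcp_rot: [-3.141, -0.002, 0.458]
wrist_force: [0.7, 0.1, 1.0]
opening: 0.599
grasp_force: 0.0
```

Call:
arm_command --targets '[[[0.4,0,0,0,0,0,0],[0.4,0,0,0,0,0,0],[0.4,0,0,0,0,0,0],[0.4,0,0,0,0,0,0],[0.4,0,0,0,0,0,0]]]'

```text
time: 38.77
eef_pos: [450.9, -165.6, 173.8]
tcp_rot: [3.141, 0.0, 0.461]
wrist_force: [0.2, -0.8, 0.4]
opening: 0.603
grasp_force: 0.0
```

```bash
python3 -c "
from h import *
look(4,'q1')
s=sensors.get_state();a=np.degrees(s['tcp_rot'][2]);bar2('q1',a,s['eef_pos'])
bar('q1',a,s['eef_pos'])
"
```

```text
t 38.7667 pos [ 450.924 -165.602  173.843] yaw 26.42 F [ 0.225 -0.827  0.415] T [-0.033 -0.026 -0.019] q7 -0.53 op 0.603 nut [ 449.259 -166.35 ]
bar off [7.44  0.604] ang 26.4 [71.963 13.041]
{'yel': (np.float64(-132.3), np.float64(39.2), 240), 'red': (np.float64(-177.4), np.float64(39.4), 342)}
along -2.5 lat@0 -2.8 bar ang 26.4 px x 322.4
along -1.0 len 65.1 lat -2.8 centre [ 451.1 -168.6]
```

Call:
arm_command --targets '[[[0.4,-0.03,-0.2,-1.5,0,0,0],[0.4,0,0,-1.5,0,0,0],[0.4,0,0,-1.5,0,0,0],[0.4,0,0,-1.4,0,0,0],[0.4,0,0,0,0,0,0]]]'

```text
time: 39.23
eef_pos: [448.5, -167.1, 112.7]
tcp_rot: [-3.139, 0.004, 0.46]
wrist_force: [-0.5, 0.4, 0.1]
opening: 0.598
grasp_force: 0.0
```

Call:
arm_command --targets '[[[1,0,0,0,0,0,0],[1,0,0,0,0,0,0],[1,0,0,0,0,0,0],[1,0,0,0,0,0,0],[1,0,0,0,0,0,0]]]'

```text
time: 39.65
eef_pos: [450.6, -167.1, 116.0]
tcp_rot: [-3.14, -0.001, 0.46]
wrist_force: [-3.7, 3.0, 7.8]
opening: 0.15
grasp_force: 59.4
```

Call:
arm_command --targets '[[[1,0,0,0,0,0,-5],[1,0,0,0,0,0,-5],[1,0,0,0,0,0,-5],[1,0,0,0,0,0,-5],[1,0,0,0,0,0,-3]]]'

```text
time: 40.07
eef_pos: [450.5, -167.4, 116.0]
tcp_rot: [-3.14, -0.001, 0.056]
wrist_force: [-3.1, 1.6, 8.4]
opening: 0.15
grasp_force: 59.6
```

Call:
arm_command --targets '[[[1,0,0,0,0,0,-4],[1,0,0,0,0,0,0],[1,0,0,0,0,0,0],[1,0,0,0,0,0,0],[1,0,0,0,0,0,0]]]'

```text
time: 40.48
eef_pos: [450.5, -167.4, 116.0]
tcp_rot: [-3.14, -0.001, -0.011]
wrist_force: [-2.4, 1.8, 7.1]
opening: 0.15
grasp_force: 59.5
```

```bash
python3 -c "
from h import *
look(4,'q2')"
```

```text
t 40.4833 pos [ 450.54  -167.449  116.02 ] yaw -0.62 F [-2.352  1.819  7.133] T [ 0.282  0.685 -0.025] q7 -0.83 op 0.15 nut [ 449.259 -166.35 ]
{'yel': None, 'red': None}
```

Call:
arm_command --targets '[[[1,0,0,0,0,0,-2],[1,0,0,0,0,0,0],[1,0,0,0,0,0,0],[1,0,0,0,0,0,0],[1,0,0,0,0,0,0]]]'

```text
time: 40.95
eef_pos: [450.6, -167.4, 116.0]
tcp_rot: [-3.14, -0.001, -0.045]
wrist_force: [-3.1, 1.5, 6.6]
opening: 0.146
grasp_force: 59.5
```

```bash
python3 -c "
from h import *
look(4,'q3')"
```

```text
t 40.95 pos [ 450.559 -167.428  116.011] yaw -2.59 F [-3.092  1.483  6.599] T [0.247 0.729 0.121] q7 -0.86 op 0.146 nut [ 449.259 -166.35 ]
{'yel': None, 'red': None}
```

Call:
arm_command --targets '[[[1,0,0,0,0,0,-2],[1,0,0,0,0,0,0],[1,0,0,0,0,0,0],[1,0,0,0,0,0,0],[1,0,0,0,0,0,0]]]'

```text
time: 41.42
eef_pos: [450.5, -167.4, 116.0]
tcp_rot: [-3.14, -0.001, -0.08]
wrist_force: [-2.1, 1.9, 6.1]
opening: 0.151
grasp_force: 59.5
```

```bash
python3 -c "
from h import *
st()"
```

```text
t 41.42 pos [ 450.539 -167.428  116.008] yaw -4.59 F [-2.114  1.884  6.093] Tz 0.075 op 0.151 gf 59.49912965297699
```

Call:
arm_command --targets '[[[1,0,0,0,0,0,-2],[1,0,0,0,0,0,0],[1,0,0,0,0,0,0],[1,0,0,0,0,0,0],[1,0,0,0,0,0,0]]]'

```text
time: 41.83
eef_pos: [450.5, -167.5, 116.0]
tcp_rot: [-3.14, -0.001, -0.115]
wrist_force: [-3.6, 1.6, 6.4]
opening: 0.146
grasp_force: 59.5
```

```bash
python3 -c "
from h import *
st()"
```

```text
t 41.83 pos [ 450.537 -167.488  116.013] yaw -6.59 F [-3.558  1.558  6.423] Tz 0.137 op 0.146 gf 59.50437068939209
```

Call:
arm_command --targets '[[[1,0,0,0,0,0,-2],[1,0,0,0,0,0,0],[1,0,0,0,0,0,0],[1,0,0,0,0,0,0],[1,0,0,0,0,0,0]]]'

```text
time: 42.25
eef_pos: [450.5, -167.4, 116.0]
tcp_rot: [-3.141, -0.0, -0.147]
wrist_force: [-2.8, 0.7, 7.0]
opening: 0.15
grasp_force: 61.2
```

```bash
python3 -c "
from h import *
st()"
```

```text
t 42.25 pos [ 450.531 -167.45   116.019] yaw -8.42 F [-2.772  0.704  7.002] Tz 0.995 op 0.15 gf 61.164894104003906
```

Call:
arm_command --targets '[[[1,0,0,0,0,0,-2],[1,0,0,0,0,0,0],[1,0,0,0,0,0,0],[1,0,0,0,0,0,0],[1,0,0,0,0,0,0]]]'

```text
time: 42.67
eef_pos: [450.5, -167.4, 116.0]
tcp_rot: [-3.141, 0.0, -0.18]
wrist_force: [-3.8, 0.3, 8.4]
opening: 0.151
grasp_force: 71.1
```

```bash
python3 -c "
from h import *
look(4,'q4')"
```

```text
t 42.6667 pos [ 450.491 -167.416  116.044] yaw -10.3 F [-3.762  0.328  8.38 ] T [0.126 0.83  1.687] q7 -0.97 op 0.151 nut [ 449.259 -166.35 ]
{'yel': None, 'red': None}
```

Nut 4 is home (Tz 1.0 to 1.7 N m). I'll release, lift high over the lid and verify all four.

Call:
arm_command --targets '[[[0.3,0,0,0,0,0,0],[0.3,0,0,0,0,0,0],[0.3,0,0,1.0,0,0,0],[0.3,0,0,3,0,0,0],[0.3,0,0,3,0,0,0]]]'

```text
time: 43.13
eef_pos: [449.0, -168.1, 185.6]
tcp_rot: [3.141, 0.003, -0.187]
wrist_force: [0.2, 0.3, 0.9]
opening: 0.697
grasp_force: 0.0
```

Call:
arm_command --targets '[[[0,2,1.2,3,0,0,0],[0,2,1.2,3,0,0,0],[0,2,1.2,3,0,0,0],[0,2,1.2,3,0,0,0],[0,0,0,0,0,0,0]]]'

```text
time: 43.55
eef_pos: [537.0, -117.4, 311.0]
tcp_rot: [-3.141, -0.01, -0.18]
wrist_force: [1.4, 0.2, -0.1]
opening: 1.002
grasp_force: 0.0
```

Call:
arm_command --targets '[[[0,0,0,0,0,0,0],[0,0,0,0,0,0,0],[0,0,0,0,0,0,0],[0,0,0,0,0,0,0],[0,0,0,0,0,0,0]]]'

```text
time: 43.97
eef_pos: [529.1, -120.3, 304.2]
tcp_rot: [-3.141, 0.001, -0.187]
wrist_force: [0.0, -0.0, -0.6]
opening: 1.001
grasp_force: 0.0
```

```bash
python3 -c "
from h import *
look(4,'f1')
im=np.load('pics/f1.npy');m=np.load('pics/f1m.npy',allow_pickle=True).item()
for k,n in enumerate(lidframe((532,-112),-11.7)): print(k+1,proj(m,[*n,125])[0].round(),pang(im,m,n))
tm=optics.camera_model('top');t=optics.read_camera('top')
for k,n in enumerate(lidframe((533,-111.3),-11.9)): print(k+1,pang(t,tm,n))
"
```

```text
t 43.9667 pos [ 529.139 -120.308  304.178] yaw -10.73 F [ 0.042 -0.039 -0.625] T [-0.012 -0.021  0.006] q7 -1.25 op 1.001 nut [ 449.259 -166.35 ]
bar off [11.386 -1.563] ang 175.9 [69.946 16.87 ]
{'yel': (np.float64(-162.1), np.float64(43.0), 9), 'red': None}
1 [235. 273.] {'yel': (np.float64(102.1), np.float64(36.3), 70), 'red': (np.float64(88.1), np.float64(37.8), 146)}
2 [227. 122.] {'yel': (np.float64(7.3), np.float64(37.7), 159), 'red': (np.float64(-4.4), np.float64(39.6), 211)}
3 [390. 125.] {'yel': (np.float64(-79.3), np.float64(38.4), 199), 'red': (np.float64(-90.8), np.float64(42.4), 181)}
4 [380. 275.] {'yel': (np.float64(-162.1), np.float64(43.0), 9), 'red': None}
1 {'yel': None, 'red': (np.float64(87.8), np.float64(40.8), 9)}
2 {'yel': (np.float64(10.4), np.float64(38.0), 10), 'red': None}
3 {'yel': None, 'red': None}
4 {'yel': (np.float64(-167.7), np.float64(37.6), 9), 'red': (np.float64(179.7), np.float64(39.7), 9)}
```

All four pointers sit about 11–14° from their lug centres, which matches the contact position at the stop. The arm is clear of everything, so I'm handing in.

```bash
python3 -c "
from bench import order
print(order.sign_off())"
```

```text
the job is handed in; nothing more can be done
None
```

The lid is clamped and handed in at about 44 s: both rounds went in the order 1, 3, 2, 4, with first-round pointers near halfway (nuts 1 and 4 stopped a little short, about 0.4 rad), and then each nut was turned home until its stop pushed back.

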